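Unclamp the trough's pivot block and present its rod hole

TASK

The forearm trough's aluminium pivot block is still clamped in its nest. Swing the toggle clamp right back over centre so its arm stands up clear, take the block out, find the blind rod hole in one side of its square head, and turn the block so that the hole faces straight up. Finish while holding it there in the gripper, still and at least 15 cm above the counter, so I can drop the rod in; leave the clamp open, don't press the trim cutter's button, and don't disturb the other things.

Things in the scene. Friction and masses are not known exactly. Their poses are not given: they have to be found in the camera images.
- nest: Fixed dark steel plate, 206 x 96 x 10 mm, with a low nest ring (62 mm outside, 49 mm bore, top 15 mm above the counter) and a steel vertical-handle toggle clamp. Origin: under the ring's centre, on the counter; +x points from the nest to the clamp, +y along the clamp's pins, z up. The plate spans x = -60 to 146 mm; the clamp's 28 mm wide cheeks x = 75 to 125 mm, 65 mm high.
- clamp_arm (a joint): Angle of the clamp's arm: 0 = clamped (arm level, top about 93 mm above the counter, pad on the block), growing as it swings up away from the nest, pi/2 = upright, stop 1.6. Locked over centre at 0: the arm cannot be lifted by itself, only by swinging the handle back, which takes a few newtons at the grip. The clamp stays where it is left.
- clamp_pad (a point): Centre of the rubber pad's pressing face at the end of the arm's spindle: 90 mm from the arm's pivot pin, which lies on the nest's +x axis at x = 90 mm, 56 mm above the counter. The arm is 20 mm wide; the spindle's top end stands 108 mm above the counter when clamped, and the open arm reaches up to 150 mm.
- clamp_grip (a point): Middle of the handle's black grip, 21 mm across, 88 mm long, 78 mm from the handle's pin; z along the grip to its free end, x the way to push it open. Clamped, it is upright, 87 mm from the nest's axis towards the clamp, 154 mm above the counter. Opening swings it back away from the nest by up to 1.65 rad, arm and handle turning alike, until it lies about level 188 mm from that axis, 52 mm up.
- block: Loose aluminium pivot block, 0.1 to 0.15 kg: round flange 46 mm across, 8 mm thick, with a square head 28 x 28 x 38 mm on it. Origin: centre of the underside; z up through the head. +x points out of the blind rod hole in one of the head's four sides; the others are plain. Starts upright in the nest, underside 10 mm above the counter, hole facing within 1.35 rad of the nest's -x.
- block_hole (a point): Centre of the blind hole's mouth (12 mm across, 18 mm deep), 14 mm from the block's axis, 27 mm above its underside; +x points out of the hole. A short dark index line on the flange's upper face lies right below the hole; two round dark screw holes in the flange lie below the head's +y and -y sides.
- trough: Bystander: loose turquoise thermoplastic forearm trough, open side up, 230 mm long (its x), about 108 mm wide, 60 mm high. Origin: centre of its underside.
- file: Bystander: loose stubby aluminium edge-smoothing file, 142 mm long (its x), 24 mm wide, 16 mm high. Origin: near its middle, on its underside.
- heat_block: Bystander: loose cream ceramic heat block, 90 x 70 x 36 mm, 0.5 kg. Origin: centre of its underside.
- cutter: Bystander: fixed grey steel trim cutter frame, 180 mm (its x) x 160 mm, 214 mm high. Origin: centre of its underside.
- cutter_button (a joint): Travel of the push button on the trim cutter's base: 0 = out, 0.006 m = fully pressed. To be left alone.
Mind the look-alikes: they are no part of the job. Of the things shaped like the nest, the steel one is meant.

How it is judged:
By the outcome, as a careful person would: the job done as asked, in the order asked, and still so for the second after the job is handed in, while the arm keeps its last pose, push and grip.
It also fails if it takes over 48 s, if anything falls off the work surface, if the arm or the gripper's body presses on something with over 40 N, if the wrist force passes 120 N, or if a joint passes its speed limit or range.

ROBOT

A 6-joint arm with a two-finger parallel gripper is mounted at the origin on the work surface. World frame = base frame: x ahead of the robot, y to its left, z up, the work surface at z = 0. Lengths are in mm, angles in rad, forces in N, time in s.
With the tool pointing down it reaches from about 250 to 775 mm from the base axis. Payload 4 kg.
Tool frame: the origin (TCP) lies midway between the tips of the shut fingers; the grasp point (between the pads) lies 19 mm behind it; z points along the fingers, x is the direction in which the jaws open and shut, and the axes are right-handed (so a half turn about z gives the same grasp; the last joint's range is limited). The gripper opens to 85 mm and grips with 20 to 120 N. Pads are 22 mm wide; open, the fingers measure 114 mm over their backs; the gripper's body (76 mm by 85 mm) begins 54 mm behind the grasp point. The pads swing forward as they close: fully open they stand 13 mm farther back than shut.
Start: joints at [1.017, 0.087, 1.371, -0, 1.684, -0.103], TCP at [239.638, 495.067, 231.341] pointing down, gripper open.
Joint ranges: [-3.1, 3.1], [-0.76, 2.03], [0.27, 2.55], [-1.08, 4.22], [0.17, 2.65], [-2.57, 2.57]. Speed limits (rad/s): [2.79, 2.79, 3.14, 3.14, 3.14, 3.14].

INTERFACE

Orientations are given as [roll, pitch, yaw] about the fixed x, y, z axes, in that order (R = Rz(yaw) Ry(pitch) Rx(roll)).
In Python, from workcell import * gives the robot as it stands.
- The arm moves only by the tool carry_out, never from a script. Its argument "moves" is a list of rows, each a list of 3 entries, a list of its own where there are three numbers: the shift along the tool's x, y, z in mm, then the turn about the tool's z in rad, then the opening, from 0 (shut) to 1 (fully open). In form: [[[x, y, z], yaw, jaw], ...]. A call has 1 to 5 rows; each row shifts and turns the pose as measured when the row begins, along the tool's axes as they then stand; what a row does not reach is not made up. A row lasts 1/12 s, in which the tool goes at most 41.7 mm and 7.16 degrees, less where a joint would pass 70% of its speed; a pose out of reach is approached as far as the arm can. A call is refused whole if a number of a shift passes 41.7 or a number of a turn 0.125, either way. A call with a gripper value outside its range is refused whole. The fingers move at their own pace and stop on an object; the grip force is fixed at half the most. Time passes only in rows, so rows that do not move let the fingers close. It gives the time, the measured TCP pose, the force and the opening at its end, in the units of the state.
- sense(): the state, without advancing time (a new reading comes with each control period).
- grab_frame(name): name is "side" or "top" or "wrist"; returns the picture (400x640x3 uint8, red, green, blue); there is no depth.
- camera_info(name): a dict with "fx", "fy", "cx", "cy" (pixels), "k1" (the pictures are not rectified: a ray, as slopes to the right and down, at radius r is drawn at 1 + k1 r^2 times it, then the intrinsics apply), "R" (3x3) and "t" (3): a world point X has camera coordinates R X + t. Camera axes: x right, y down, z forward; pixel columns grow to the right and rows downward; lengths in mm; the calibration is good to about 2 mm. A picture is of the moment at which its call begins: read the wrist's pose just before it. camera_info takes no time and is no camera call; for the wrist camera it gives the pose at the moment of the call.
- close_job(): hands the job in, once; it reports no verdict.
The state is a dict: "time": time; "joint_pos": joint angles; "dq": joint speeds; "effort": joint torques, N m; "tool_pos": TCP position; "orientation": TCP orientation; "wrist_force": force on the tool from outside, world axes, zero at the start; "ft_torque": the same for the moment, N m; "width": opening from 0.0 (shut) to 1.0 (fully open).
Only numpy, scipy, OpenCV 4.12 (cv2) and the standard library are available. Lean on these libraries where they do the work, as an engineer would, in place of code of your own. Each camera call takes 0.05 s, during which the arm holds its last target.

## Working session

There is one attempt and no reset: what is moved stays moved. The work goes in short steps, Python scripts to look and compute and a tool call to move; the robot and the scene stay as the last step left them, time stands still between calls to the robot, and variables do not carry over. Pictures are saved under pics/ and viewed, and the job is handed in when it is done.

Besides the shell and the picture viewer there is one more tool, called after "Call:" as name([rows], argument=value, ...), one row to a line, values as JSON. carry_out: Moves the arm, as the interface text tells. Its arguments: {"type":"object","properties":{"moves":{"type":"array","items":{"type":"array"}}},"required":["moves"]}

```bash
ls; mkdir -p pics; python3 - <<'E'
from workcell import *
import cv2
print(sense())
for n in ("side","top","wrist"):
    c=camera_info(n); print(n,{k:(v.tolist() if hasattr(v,'tolist') else v) for k,v in c.items()})
    cv2.imwrite(f"pics/{n}0.png",grab_frame(n)[:,:,::-1])
E
```

```text
pics
{'time': 0.0, 'joint_pos': array([ 1.01689834e+00,  8.79763216e-02,  1.37230015e+00, -4.28653881e-05,
        1.68359399e+00, -1.03113186e-01]), 'dq': array([-3.82297472e-05,  4.13763558e-04,  1.35240143e-03,  6.58687287e-04,
        7.29626404e-04, -1.25256424e-03]), 'effort': array([-9.48972993e-04, -3.51874101e+01, -3.13267171e+01, -1.50209830e-04,
        1.08355735e-02,  1.31928414e-05]), 'tool_pos': array([239.37280241, 494.61015583, 230.10419273]), 'orientation': array([-3.14140057e+00,  2.27009680e-03,  1.12000697e+00]), 'wrist_force': array([ 0.48230369,  1.13421221, -0.14001733]), 'ft_torque': array([ 0.02383388, -0.00471613, -0.02627917]), 'width': 1.0012481661392492}
side {'fx': 419.87919246595817, 'fy': 419.87919246595817, 'cx': 316.17509120436455, 'cy': 203.308988012666, 'k1': -0.11129655808288696, 'R': [[-0.9709825000835396, -0.23801861917101116, -0.02324051332145481], [-0.09385241126779106, 0.46863292485337704, -0.8783933666886328], [0.21996524596113118, -0.8507234090298057, -0.477372990331423]], 't': [472.78139077388374, 152.98946886551747, 1057.2995645207582]}
top {'fx': 430.11682161767476, 'fy': 430.11682161767476, 'cx': 325.9945661393906, 'cy': 201.20504869515133, 'k1': -0.11476554533820374, 'R': [[-0.0163798399439819, -0.9998491212888786, -0.0057823439249714914], [-0.9941201707294377, 0.016904529085682723, -0.10695477102618997], [0.10703638162925234, 0.003996442699254772, -0.9942470726401301]], 't': [2.7957904588234235, 491.6083653922292, 1351.8932034596105]}
wrist {'fx': 316.19712668555087, 'fy': 316.19712668555087, 'cx': 316.7875329457411, 'cy': 196.99751997281783, 'k1': -0.05932516897567109, 'R': [[0.43675430971813717, 0.89957881832528, -0.0019033032147814431], [0.852756394252914, -0.4133460022043696, 0.3192986290644464], [0.28644756065186383, -0.14107810631759676, -0.9476522373288835]], 't': [-548.445999203417, -40.2708219490629, 381.35274794544506]}
```

View pics/side0.png

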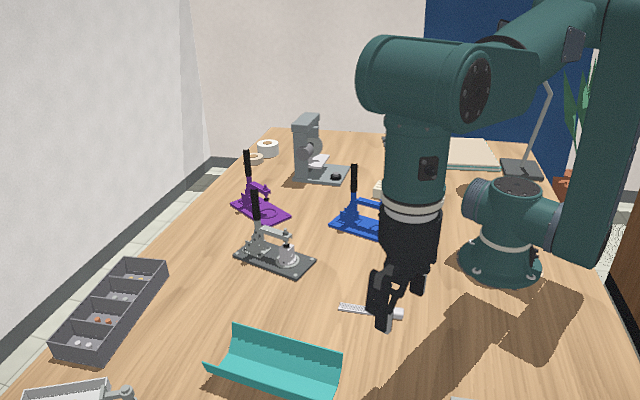

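View pics/top0.png

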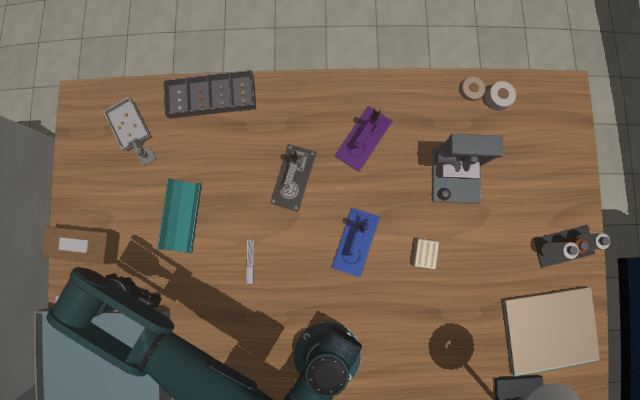

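View pics/wrist0.png

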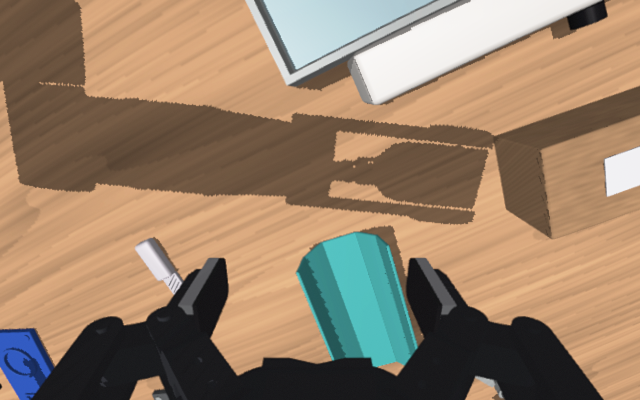

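Look-alikes in the top view are the steel nest (292,178), the purple one (365,138) and the blue one (356,242). By the description it's the grey steel nest, so I'll check it in a close crop.

```bash
cat > h.py <<'E'
import numpy as np, cv2
from workcell import *
def _k(c): return np.array([[c['fx'],0,c['cx']],[0,c['fy'],c['cy']],[0,0,1.]]),np.array([c['k1'],0,0,0,0.])
def ray(c,uv):
    K,d=_k(c); p=cv2.undistortPoints(np.array(uv,float).reshape(-1,1,2),K,d).reshape(-1,2)
    R=np.array(c['R']);t=np.array(c['t']); o=-R.T@t
    return o,np.c_[p,np.ones(len(p))]@R
def plane(c,uv,z):
    o,d=ray(c,uv); return o+d*((z-o[2])/d[:,2:])
def proj(c,X):
    K,d=_k(c); return cv2.projectPoints(np.array(X,float).reshape(-1,1,3),cv2.Rodrigues(np.array(c['R']))[0],np.array(c['t'],float),K,d)[0].reshape(-1,2)
def tri(c1,p1,c2,p2):
    o1,d1=ray(c1,p1);o2,d2=ray(c2,p2);d1=d1[0];d2=d2[0]
    s=np.linalg.lstsq(np.c_[d1,-d2],o2-o1,rcond=None)[0]
    a=o1+s[0]*d1;b=o2+s[1]*d2; return (a+b)/2,np.linalg.norm(a-b)
E
python3 - <<'E'
import cv2
a=cv2.imread('pics/top0.png')[135:220,255:330]; b=cv2.imread('pics/side0.png')[175:285,220:330]
cv2.imwrite('pics/crop_t.png',cv2.resize(a,None,fx=7,fy=7,interpolation=cv2.INTER_CUBIC))
cv2.imwrite('pics/crop_s.png',cv2.resize(b,None,fx=5.4,fy=5.4,interpolation=cv2.INTER_CUBIC))
E
```

```text
(no output)
```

View pics/crop_t.png

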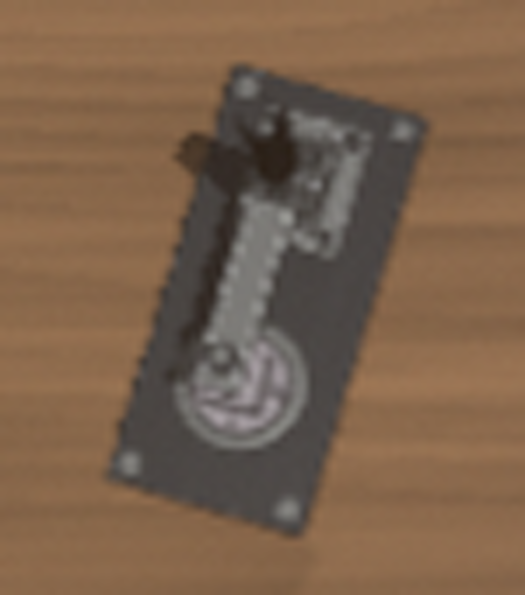

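View pics/crop_s.png

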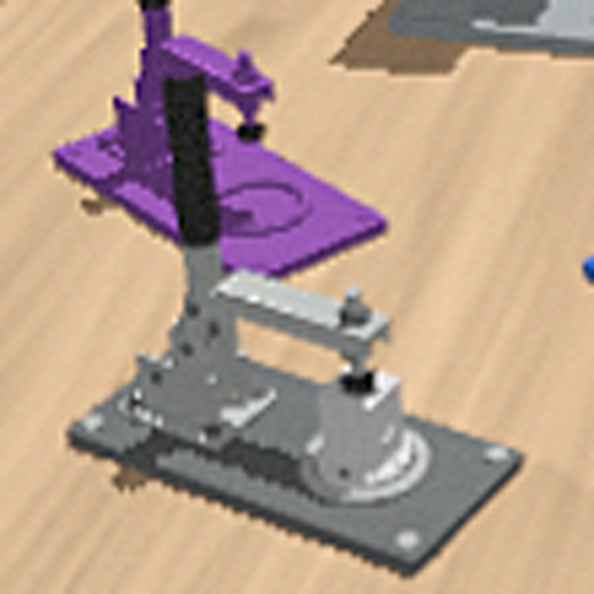

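The crop shows the steel plate holding the aluminium block under the clamp. Its plate corners in the crop are about (235,65), (428,122), (300,535) and (108,478). The purple copy is empty, so the steel one is the right nest.

```bash
python3 - <<'E'
from h import *
c=camera_info('top'); s=camera_info('side')
uv=np.array([[235,65],[428,122],[300,535],[108,478]])/7.+[255,135]-0.5+0.5/7
P=plane(c,uv,10.); print(P.round(1))
far=(P[0]+P[1])/2; near=(P[2]+P[3])/2
ax=far-near; print(np.linalg.norm(ax),np.linalg.norm(P[0]-P[1])); ax/=np.linalg.norm(ax)
print('angle',np.arctan2(ax[1],ax[0])); ce=(far+near)/2; O=ce-ax*43; print('O',O)
yaw=np.arctan2(ax[1],ax[0]);X=ax;Y=np.array([-X[1],X[0],0])
O[2]=0
W=lambda x,y,z:O+x*X+y*Y+np.array([0,0,z])
for n,p in dict(grip=(87,0,154),griptop=(87,0,198),griplow=(87,0,110),pad=(0,0,56),sp=(0,0,108),ring=(0,0,15)).items():
    print(n,W(*p).round(1),proj(c,W(*p)).round(1),(7*(proj(c,W(*p))-[255,135])).round(),(5.4*(proj(s,W(*p))-[220,175])).round())
# side plate corners
for p in [(146,48,10),(146,-48,10),(-60,-48,10),(-60,48,10)]: print((5.4*(proj(s,W(*p))-[220,175])).round())
E
```

```text
[[685.9 116.5  10. ]
 [656.7  25.8  10. ]
 [463.   87.7  10. ]
 [491.  176.7  10. ]]
203.59762374178882 95.27980438214003
angle -0.30451424307407204
O [533.12984467 114.55625876  10.        ]
grip [616.1  88.5 154. ] [[293.2 155.1]] [[267. 141.]] [[194. 156.]]
griptop [616.1  88.5 198. ] [[291.9 151.8]] [[259. 118.]] [[185.  70.]]
griplow [616.1  88.5 110. ] [[294.4 158.2]] [[276. 162.]] [[203. 238.]]
pad [533.1 114.6  56. ] [[287.7 187.7]] [[229. 369.]] [[361. 384.]]
sp [533.1 114.6 108. ] [[286.  185.4]] [[217. 353.]] [[354. 289.]]
ring [533.1 114.6  15. ] [[288.8 189.5]] [[237. 381.]] [[366. 456.]]
[[ 66. 427.]]
[[188. 334.]]
[[527. 449.]]
[[416. 560.]]
```

```bash
python3 - <<'E'
from h import *
c=camera_info('top')
print('purple base handle',plane(c,[[370,127],[363,138]],10.).round())
print('trough,file',plane(c,[[180,215],[250,262],[357,242],[425,252]],10.).round())
s=sense();p=s['tool_pos']
yaw=-0.3045;X=np.array([np.cos(yaw),np.sin(yaw),0]);Y=np.array([-X[1],X[0],0]);O=np.array([533.1,114.6,0])
d=p-O; print('TCP in nest',d@X,d@Y,p[2])
E
```

```text
purple base handle [[ 738. -155.   10.]
 [ 701. -131.   10.]]
trough,file [[ 456.  475.   10.]
 [ 301.  242.   10.]
 [ 360. -103.   10.]
 [ 323. -322.   10.]]
TCP in nest -394.1485230337067 274.58136111654943 230.38033349083767
```

Call:
carry_out([
  [[0,0,0],-0.073,0],
  [[0,0,0],-0.073,0],
  [[-21,34,0],0,0],
  [[-21,34,0],0,0],
  [[-21,34,0],0,0],
])

```text
time: 0.57
tool_pos: [314.7, 407.0, 226.8]
orientation: [-3.136, 0.005, 1.289]
wrist_force: [1.0, -0.0, -0.3]
width: 0.3
```

```bash
cat >> h.py <<'E'
yaw=-0.3045;NX=np.array([np.cos(yaw),np.sin(yaw),0]);NY=np.array([-NX[1],NX[0],0]);NO=np.array([533.1,114.6,0])
def W(x,y,z): return NO+x*NX+y*NY+np.array([0,0,z])
def st():
    s=sense();d=s['tool_pos']-NO;o=s['orientation']
    print('t %.2f nest x %.1f y %.1f z %.1f'%(s['time'],d@NX,d@NY,d[2]),'rpy',o.round(3),'yaw err',round(o[2]-1.2663,3),'F',s['wrist_force'].round(1),'M',s['ft_torque'].round(2),'w %.3f'%s['width'],'q',s['joint_pos'].round(2))
E
cat > s.py <<'E'
from h import *
st()
E
python3 s.py
```

```text
t 0.57 nest x -296.1 y 213.5 z 226.8 rpy [-3.136  0.005  1.289] yaw err 0.022 F [ 1.  -0.  -0.3] M [0.04 0.02 0.03] w 0.300 q [ 0.8   0.01  1.46  0.    1.68 -0.49]
```

Call:
carry_out([
  [[-21,34,-1],0.01,0],
  [[-21,34,-1],0.01,0],
  [[-21,34,-1],0,0],
  [[-21,34,-1],0,0],
  [[-21,34,-1],0,0],
])

```text
time: 0.98
tool_pos: [449.7, 249.6, 229.3]
orientation: [-3.134, 0.007, 1.272]
wrist_force: [0.7, 1.3, 0.5]
width: -0.001
```

```bash
python3 s.py
```

```text
t 0.98 nest x -120.0 y 103.8 z 229.3 rpy [-3.134  0.007  1.272] yaw err 0.006 F [0.7 1.3 0.5] M [0.03 0.02 0.05] w -0.001 q [ 0.4   0.02  1.45 -0.    1.69 -0.88]
```

Call:
carry_out([
  [[-22,34,-1],0,0],
  [[-22,34,-1],0,0],
  [[-22,34,-1],0,0],
  [[-22,34,-1],0,0],
  [[-10,15,0],0,0],
])

```text
time: 1.4
tool_pos: [568.8, 102.1, 230.7]
orientation: [-3.133, 0.009, 1.267]
wrist_force: [-0.8, 0.0, 0.6]
width: 0.001
```

```bash
python3 s.py; python3 - <<'E'
from h import *
cv2.imwrite("pics/s1.png",cv2.resize(grab_frame('side')[130:290,180:440,::-1],None,fx=3,fy=3))
E
```

```text
t 1.40 nest x 37.8 y -1.2 z 230.7 rpy [-3.133  0.009  1.267] yaw err 0.001 F [-0.8  0.   0.6] M [ 0.03 -0.    0.02] w 0.001 q [ 0.08  0.16  1.29 -0.    1.7  -1.19]
```

View pics/s1.png

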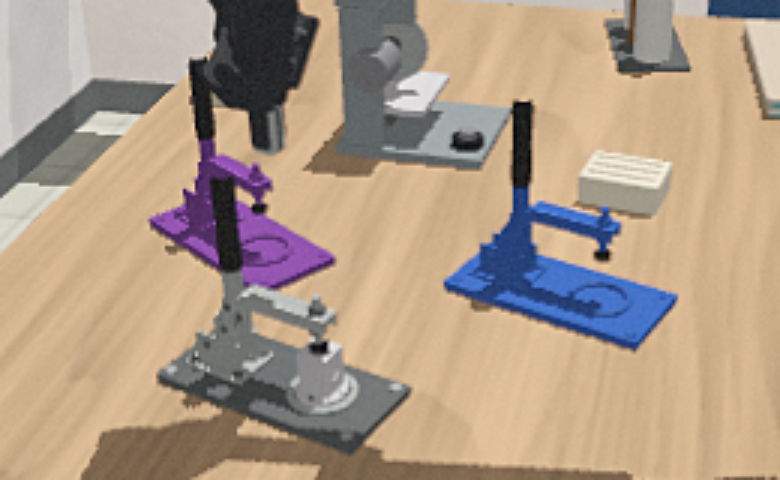

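Call:
carry_out([
  [[0,0,30],0,0],
  [[0,4,28],0,0],
  [[0,18,0],0,0],
  [[0,18,0],0,0],
  [[0,16,0],0,0],
])

```text
time: 1.87
tool_pos: [619.8, 80.6, 165.3]
orientation: [-3.122, 0.012, 1.261]
wrist_force: [-1.1, 0.2, 0.8]
width: 0.003
```

```bash
python3 s.py
```

```text
t 1.87 nest x 92.8 y -6.4 z 165.3 rpy [-3.122  0.012  1.261] yaw err -0.006 F [-1.1  0.2  0.8] M [0.13 0.24 0.08] w 0.003 q [ 0.04  0.29  1.26 -0.    1.61 -1.22]
```

```bash
cat > v.py <<'E'
import sys
from h import *
n,cam,u0,u1,v0,v1=sys.argv[1],sys.argv[2],*map(int,sys.argv[3:7])
im=grab_frame(cam)[v0:v1,u0:u1,::-1]; f=min(780/(u1-u0),580/(v1-v0))
cv2.imwrite(f"pics/{n}.png",cv2.resize(im,None,fx=f,fy=f,interpolation=cv2.INTER_CUBIC)); print(f)
E
python3 v.py s2 side 200 350 150 290
```

```text
4.142857142857143
```

View pics/s2.png

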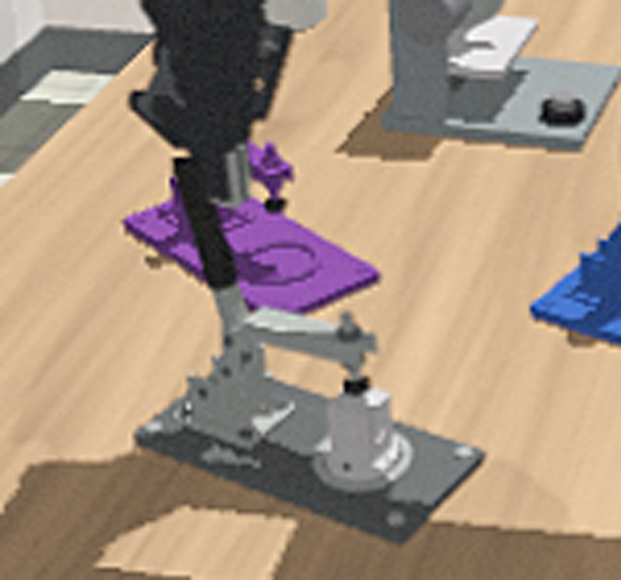

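Call:
carry_out([
  [[4,20,-3],0,0],
  [[3,22,4],0,0],
  [[2,22,10],0,0],
])

```text
time: 2.17
tool_pos: [682.8, 69.9, 152.4]
orientation: [-3.118, 0.013, 1.261]
wrist_force: [-0.9, -0.1, 0.4]
width: 0.002
```

```bash
python3 s.py;python3 v.py s3 side 200 350 150 290
```

```text
t 2.17 nest x 156.3 y 2.2 z 152.4 rpy [-3.118  0.013  1.261] yaw err -0.005 F [-0.9 -0.1  0.4] M [-0.01  0.14  0.05] w 0.002 q [ 0.02  0.44  1.1  -0.01  1.63 -1.24]
4.142857142857143
```

View pics/s3.png

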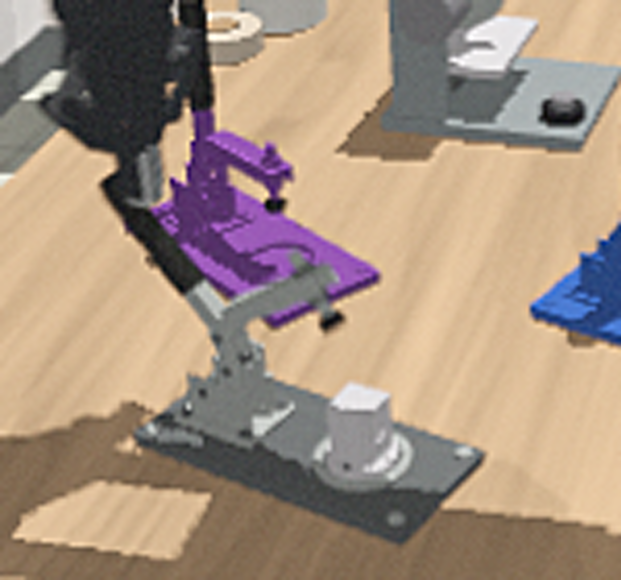

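Call:
carry_out([
  [[0,16,15],0,0],
  [[0,15,22],0,0],
  [[0,8,22],0,0],
  [[0,5,20],0,0],
])

```text
time: 2.55
tool_pos: [728.7, 55.9, 70.6]
orientation: [-3.126, 0.011, 1.261]
wrist_force: [0.4, 0.3, -0.1]
width: -0.002
```

```bash
python3 s.py;python3 v.py s4 side 180 350 150 300
```

```text
t 2.55 nest x 204.2 y 2.7 z 70.6 rpy [-3.126  0.011  1.261] yaw err -0.006 F [ 0.4  0.3 -0.1] M [ 0.06  0.08 -0.04] w -0.002 q [ 0.    0.57  1.07 -0.01  1.52 -1.26]
3.8666666666666667
```

View pics/s4.png

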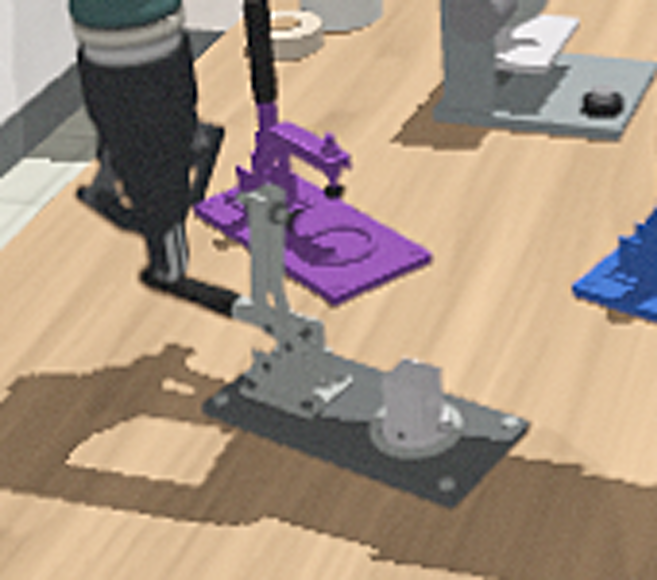

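Arm nearly upright. I'll push to the stop gently, checking the force.

Call:
carry_out([
  [[0,1,4],0,0],
  [[0,0,4],0,0],
  [[0,0,3],0,0],
])

```text
time: 2.85
tool_pos: [726.7, 55.7, 57.2]
orientation: [-3.119, 0.014, 1.261]
wrist_force: [-3.6, -1.0, 8.1]
width: 0.0
```

```bash
python3 s.py;python3 v.py s5 side 180 350 150 300
```

```text
t 2.85 nest x 202.4 y 1.8 z 57.2 rpy [-3.119  0.014  1.261] yaw err -0.006 F [-3.6 -1.   8.1] M [-0.14  0.82 -0.02] w 0.000 q [ 0.    0.58  1.08 -0.01  1.51 -1.26]
3.8666666666666667
```

View pics/s5.png

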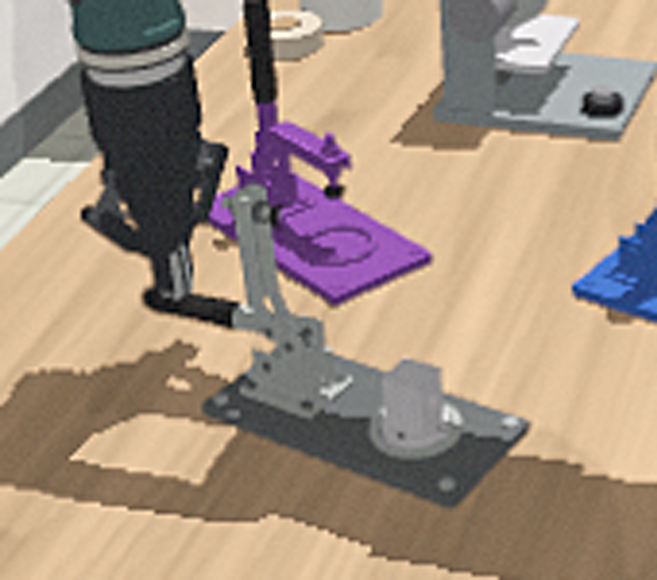

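Call:
carry_out([
  [[0,2,-35],-0.005,0],
  [[0,0,-40],0,0],
  [[0,0,-40],0,0],
  [[0,-10,-35],0,0],
  [[0,-40,-3],0,0],
])

```text
time: 3.32
tool_pos: [685.1, 70.7, 217.2]
orientation: [-3.117, 0.016, 1.264]
wrist_force: [-0.9, -1.0, 1.7]
width: -0.001
```

Call:
carry_out([
  [[0,-40,0],0,0],
  [[0,-40,0],0,0],
  [[0,-40,0],0,0],
  [[0,-40,0],0,0.7],
  [[0,-20,0],0,0.7],
])

```text
time: 3.73
tool_pos: [506.5, 129.0, 233.8]
orientation: [-3.137, 0.005, 1.264]
wrist_force: [0.4, 0.5, 0.1]
width: 0.268
```

```bash
python3 s.py
```

```text
t 3.73 nest x -29.7 y 5.8 z 233.8 rpy [-3.137  0.005  1.264] yaw err -0.003 F [0.4 0.5 0.1] M [-0.04 -0.02 -0.02] w 0.268 q [ 0.14  0.03  1.43 -0.    1.69 -1.12]
```

```bash
python3 - <<'E'
from h import *
c=camera_info('wrist'); im=grab_frame('wrist'); cv2.imwrite('pics/w1.png',im[:,:,::-1])
np.save('c1.npy',c,allow_pickle=True)
uv=proj(c,[W(0,0,15),W(0,0,56),W(-60,0,10)]); print(uv)
u,v=uv[1].astype(int); a=im[max(v-80,0):v+80,u-100:u+100,::-1]
cv2.imwrite('pics/w1c.png',cv2.resize(a,None,fx=3.9,fy=3.9,interpolation=cv2.INTER_CUBIC)); print(u-100,max(v-80,0))
E
```

```text
[[313.50365888 190.40768511]
 [312.92575622 201.68454397]
 [313.2081564  139.55152475]]
212 121
```

View pics/w1.png

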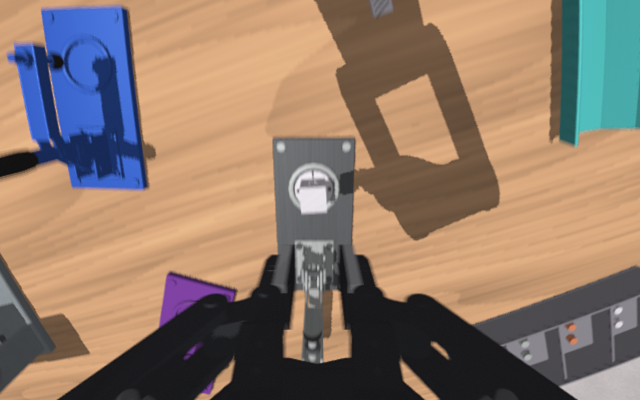

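View pics/w1c.png

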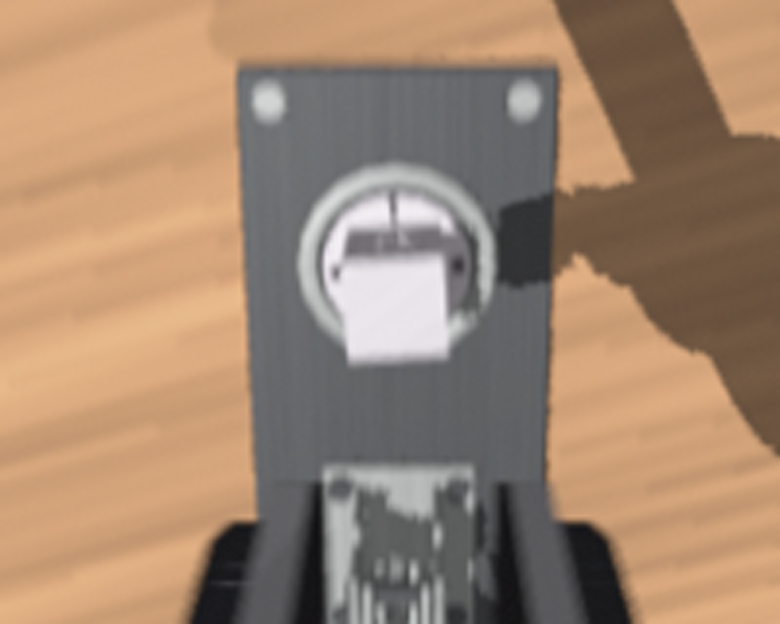

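The index line is at crop (392,210), directly on the nest −x side, with screw holes at (336,272) and (458,265). So the hole faces almost exactly nest −x.

```bash
python3 - <<'E'
from h import *
c=np.load('c1.npy',allow_pickle=True).item()
f=lambda L:np.array(L)/3.9+[212,121]-0.5+.5/3.9
N=lambda P:np.c_[(P-NO)@NX,(P-NO)@NY]
P=N(plane(c,f([(345,263),(448,256),(450,357),(348,364)]),56.)); print(P.round(1),P.mean(0).round(1))
for a,b in((0,1),(3,2)): d=P[b]-P[a];print('edge ang',np.arctan2(d[1],d[0])-np.pi/2,np.hypot(*d))
for a,b in((3,0),(2,1)): d=P[b]-P[a];print('edge ang',np.arctan2(d[1],-d[0]),np.hypot(*d))
Q=N(plane(c,f([(392,192),(394,222),(336,272),(458,265)]),18.));print(Q.round(1))
Q=N(plane(c,f([(238,65),(557,67)]),10.));print('plate',Q.round(1))
Q=N(plane(c,f([(298,262),(497,262),(397,162)]),15.));print('ring',Q.round(1))
E
```

```text
[[-15.3 -13.5]
 [-17.2  14.5]
 [ 12.1  15.2]
 [ 14.2 -13.3]] [-1.6  0.7]
edge ang 0.06848634698162392 28.064918172178643
edge ang 0.07175137995483793 28.570750079121126
edge ang -0.007913401698697078 29.481727733112375
edge ang -0.024912415290471487 29.362245012819972
[[-26.   -1.4]
 [-16.7  -0.8]
 [ -1.  -18.6]
 [ -3.2  18.5]]
plate [[-62.8 -46.9]
 [-61.9  47.6]]
ring [[ -3.3 -30.5]
 [ -3.2  30.6]
 [-34.4   0.1]]
```

Call:
carry_out([
  [[-2,10,36],-0.025,0.55],
  [[-2,10,36],-0.025,0.55],
  [[-1,8,36],0,0.55],
  [[0,1,15],0,0.55],
  [[0,0,0],0,0.55],
])

```text
time: 4.2
tool_pos: [531.5, 120.5, 121.7]
orientation: [3.122, -0.006, 1.325]
wrist_force: [-1.2, 0.1, -1.0]
width: 0.55
```

```bash
python3 s.py
```

```text
t 4.20 nest x -3.3 y 5.2 z 121.7 rpy [ 3.122 -0.006  1.325] yaw err 0.059 F [-1.2  0.1 -1. ] M [-0.02 -0.01 -0.03] w 0.550 q [ 0.12  0.11  1.57 -0.    1.45 -1.2 ]
```

Call:
carry_out([
  [[-5,1,20],0,0.55],
  [[0,0,20],0,0.55],
  [[0,0,15],0,0.55],
  [[0,0,0],0,0.55],
])

```text
time: 4.53
tool_pos: [534.6, 116.4, 72.2]
orientation: [3.113, -0.01, 1.326]
wrist_force: [-0.8, -0.5, -0.6]
width: 0.549
```

```bash
python3 s.py; python3 v.py w2 wrist 0 640 0 400; python3 v.py s6 side 200 350 150 290
```

```text
t 4.53 nest x 0.9 y 2.2 z 72.2 rpy [ 3.113 -0.01   1.326] yaw err 0.06 F [-0.8 -0.5 -0.6] M [-0.02  0.06 -0.02] w 0.549 q [ 0.11  0.15  1.63 -0.    1.34 -1.21]
1.21875
4.142857142857143
```

View pics/w2.png

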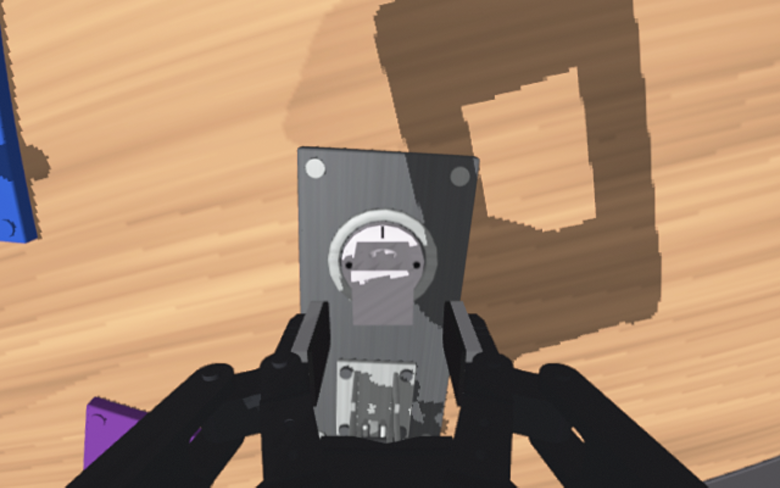

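View pics/s6.png

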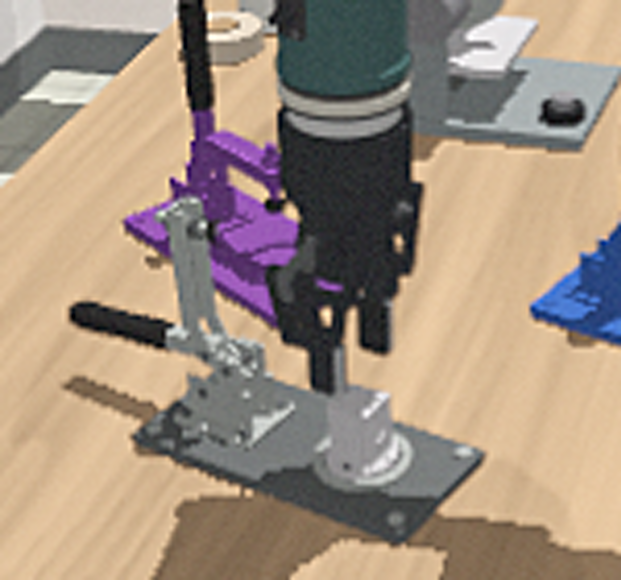

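Call:
carry_out([
  [[-1,-3,14],0,0.55],
  [[0,0,14],0,0.55],
  [[0,0,10],0,0.55],
  [[0,0,4],0,0.55],
])

```text
time: 4.97
tool_pos: [542.6, 118.1, 44.3]
orientation: [3.088, -0.019, 1.327]
wrist_force: [-0.4, 1.4, 0.5]
width: 0.547
```

```bash
python3 s.py
```

```text
t 4.97 nest x 8.0 y 6.2 z 44.3 rpy [ 3.088 -0.019  1.327] yaw err 0.061 F [-0.4  1.4  0.5] M [-0.    0.05 -0.03] w 0.547 q [ 0.11  0.17  1.66 -0.    1.25 -1.21]
```

Call:
carry_out([
  [[0,0,0],0,0.55],
  [[0,0,0],0,0.55],
])

```text
time: 5.13
tool_pos: [543.6, 118.3, 46.0]
orientation: [3.086, -0.02, 1.327]
wrist_force: [0.6, 0.3, 1.1]
width: 0.551
```

```bash
python3 s.py
```

```text
t 5.13 nest x 8.9 y 6.7 z 46.0 rpy [ 3.086 -0.02   1.327] yaw err 0.061 F [0.6 0.3 1.1] M [-0.    0.02 -0.01] w 0.551 q [ 0.11  0.17  1.66 -0.    1.25 -1.21]
```

Call:
carry_out([
  [[-3,-6,-14],0,0.55],
  [[0,0,-14],0,0.55],
  [[0,0,-10],0,0.55],
])

```text
time: 5.38
tool_pos: [533.9, 116.6, 84.4]
orientation: [3.089, -0.019, 1.327]
wrist_force: [0.2, 0.5, -0.5]
width: 0.55
```

```bash
python3 s.py
```

```text
t 5.38 nest x 0.2 y 2.1 z 84.4 rpy [ 3.089 -0.019  1.327] yaw err 0.061 F [ 0.2  0.5 -0.5] M [-0.01  0.04  0.01] w 0.550 q [ 0.11  0.12  1.64 -0.    1.33 -1.22]
```

Call:
carry_out([
  [[-2,-3,28],0,0.55],
  [[-2,-3,26],0,0.55],
])

```text
time: 5.55
tool_pos: [539.6, 115.6, 42.1]
orientation: [3.065, -0.028, 1.328]
wrist_force: [-0.4, 0.6, -1.2]
width: 0.546
```

```bash
python3 s.py
```

```text
t 5.55 nest x 5.9 y 2.9 z 42.1 rpy [ 3.065 -0.028  1.328] yaw err 0.062 F [-0.4  0.6 -1.2] M [-0.02  0.07  0.04] w 0.546 q [ 0.11  0.15  1.69 -0.    1.22 -1.22]
```

Call:
carry_out([
  [[-2,-7,6],0,0.55],
  [[0,-4,8],0,0.55],
])

```text
time: 5.72
tool_pos: [529.1, 116.2, 26.4]
orientation: [3.066, -0.027, 1.328]
wrist_force: [0.4, 0.4, 0.0]
width: 0.55
```

```bash
python3 s.py
```

```text
t 5.72 nest x -4.3 y 0.4 z 26.4 rpy [ 3.066 -0.027  1.328] yaw err 0.061 F [0.4 0.4 0. ] M [ 0.01  0.05 -0.01] w 0.550 q [ 0.11  0.15  1.73 -0.    1.18 -1.21]
```

Call:
carry_out([
  [[0,3,-5],0,0.55],
  [[0,0,0],0,0.3],
])

```text
time: 5.88
tool_pos: [529.8, 115.6, 30.9]
orientation: [3.069, -0.026, 1.328]
wrist_force: [0.3, 0.5, 0.6]
width: 0.423
```

```bash
python3 s.py; python3 v.py w3 wrist 160 480 150 390; python3 v.py s7 side 200 350 150 290
```

```text
t 5.88 nest x -3.5 y -0.0 z 30.9 rpy [ 3.069 -0.026  1.328] yaw err 0.062 F [0.3 0.5 0.6] M [-0.02 -0.01  0.03] w 0.423 q [ 0.11  0.15  1.72 -0.    1.2  -1.22]
2.4166666666666665
4.142857142857143
```

View pics/w3.png

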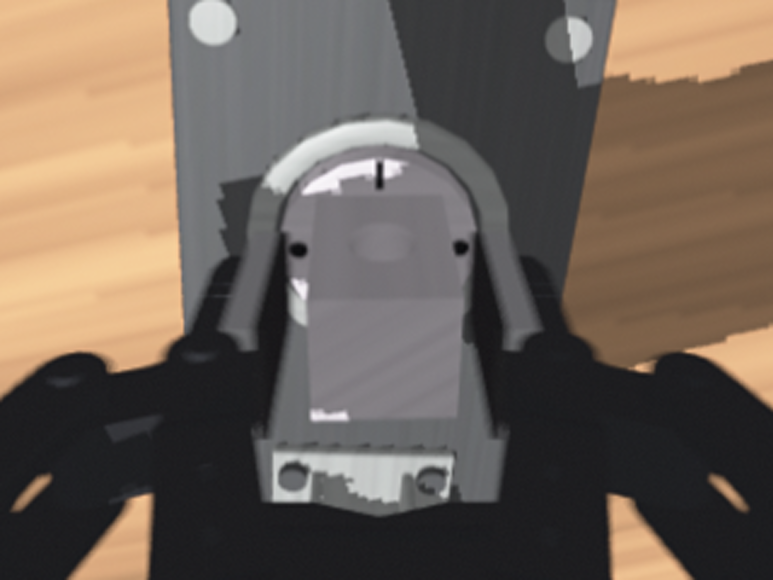

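View pics/s7.png

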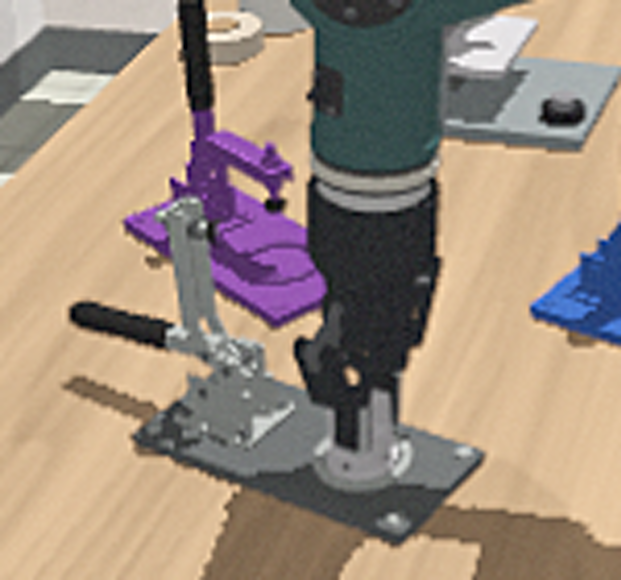

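Call:
carry_out([
  [[0,1,0],0,0],
  [[0,0,0],0,0],
  [[0,0,0],0,0],
])

```text
time: 6.23
tool_pos: [530.6, 115.6, 31.8]
orientation: [3.07, -0.026, 1.328]
wrist_force: [-0.5, -0.4, -1.5]
width: 0.315
```

```bash
python3 s.py
```

```text
t 6.23 nest x -2.7 y 0.2 z 31.8 rpy [ 3.07  -0.026  1.328] yaw err 0.062 F [-0.5 -0.4 -1.5] M [ 0.03  0.1  -0.06] w 0.315 q [ 0.11  0.15  1.72 -0.    1.2  -1.22]
```

Call:
carry_out([
  [[0,4,-3],0,0],
  [[0,5,-2],0,0],
  [[0,5,-1],0,0],
])

```text
time: 6.48
tool_pos: [531.8, 115.0, 34.0]
orientation: [3.101, -0.024, 1.328]
wrist_force: [-11.6, 3.4, 6.4]
width: 0.313
```

```bash
python3 s.py; python3 v.py s8 side 240 330 210 290;  python3 v.py w4 wrist 160 480 150 390
```

```text
t 6.48 nest x -1.4 y -0.0 z 34.0 rpy [ 3.101 -0.024  1.328] yaw err 0.062 F [-11.6   3.4   6.4] M [0.61 2.1  0.05] w 0.313 q [ 0.1   0.17  1.69  0.01  1.24 -1.23]
7.25
2.4166666666666665
```

View pics/s8.png

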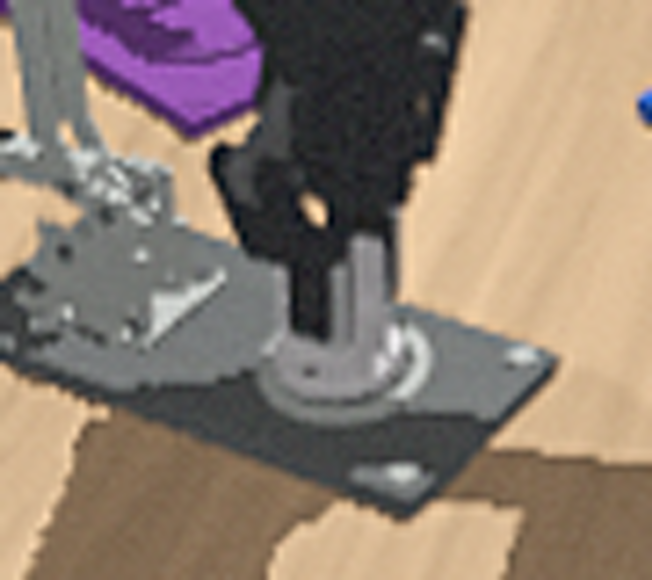

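View pics/w4.png

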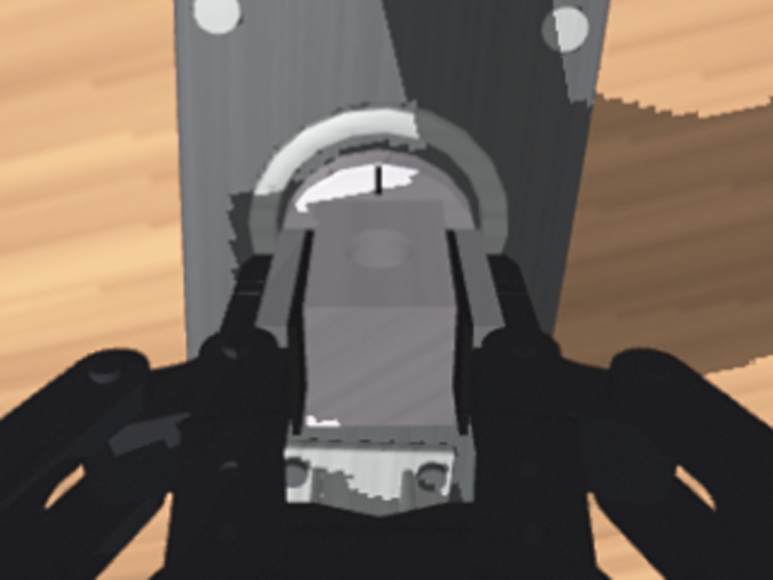

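Call:
carry_out([
  [[0,-3,-8],0,0],
  [[0,-2,-16],0,0],
  [[0,0,-16],0.035,0],
  [[6,-12,0],0.035,0],
  [[10,-22,0],0,0],
])

```text
time: 7.0
tool_pos: [499.9, 139.2, 75.2]
orientation: [3.101, -0.026, 1.251]
wrist_force: [-1.0, -0.1, -0.9]
width: 0.315
```

```bash
python3 s.py
```

```text
t 7.00 nest x -39.0 y 13.5 z 75.2 rpy [ 3.101 -0.026  1.251] yaw err -0.016 F [-1.  -0.1 -0.9] M [0.05 0.08 0.04] w 0.315 q [ 0.16  0.07  1.71  0.    1.32 -1.09]
```

Call:
carry_out([
  [[13,-28,0],0,0],
  [[12,-26,5],0,0],
  [[0,0,20],0,0],
  [[0,0,15],0,0],
])

```text
time: 7.33
tool_pos: [462.6, 185.1, 42.1]
orientation: [3.083, -0.038, 1.252]
wrist_force: [-0.2, -0.8, -1.7]
width: 0.321
```

```bash
python3 s.py; python3 v.py s9 side 240 390 200 340; python3 v.py w5 wrist 100 540 60 390
```

```text
t 7.33 nest x -88.4 y 46.1 z 42.1 rpy [ 3.083 -0.038  1.252] yaw err -0.015 F [-0.2 -0.8 -1.7] M [-0.03  0.06  0.03] w 0.321 q [ 0.27  0.04  1.81 -0.    1.22 -0.98]
4.142857142857143
1.7575757575757576
```

View pics/s9.png

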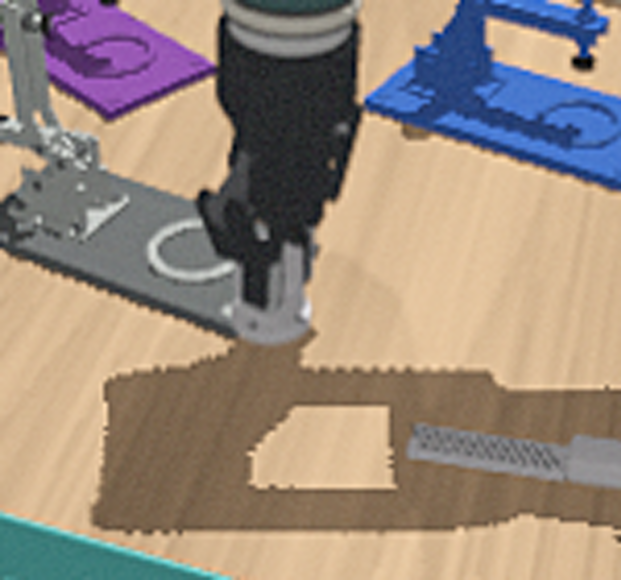

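View pics/w5.png

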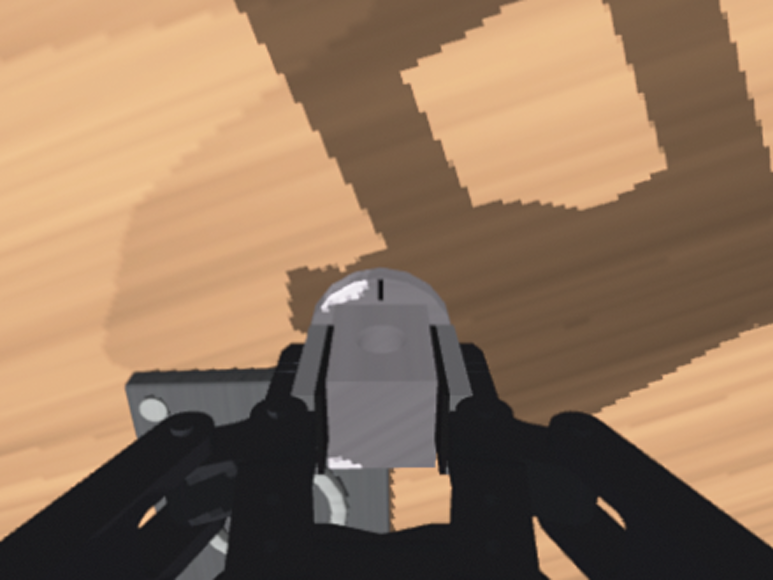

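Call:
carry_out([
  [[-8,-5,9],0,0],
  [[-3,-3,10],0,0],
])

```text
time: 7.6
tool_pos: [455.1, 177.2, 24.0]
orientation: [3.081, -0.039, 1.251]
wrist_force: [-0.7, 0.1, -1.1]
width: 0.319
```

```bash
python3 s.py
```

```text
t 7.60 nest x -93.2 y 36.4 z 24.0 rpy [ 3.081 -0.039  1.251] yaw err -0.015 F [-0.7  0.1 -1.1] M [-0.01  0.07  0.06] w 0.319 q [ 0.26  0.04  1.85 -0.    1.18 -0.99]
```

Call:
carry_out([
  [[0,0,4],0,0],
  [[0,0,0],0,0.5],
  [[0,0,0],0,0.5],
  [[0,0,0],0,0.5],
])

```text
time: 7.93
tool_pos: [458.6, 176.9, 23.4]
orientation: [3.076, -0.042, 1.249]
wrist_force: [-0.2, -0.5, 0.4]
width: 0.498
```

```bash
python3 s.py;  python3 v.py s10 side 240 390 200 340
```

```text
t 7.93 nest x -89.8 y 37.1 z 23.4 rpy [ 3.076 -0.042  1.249] yaw err -0.018 F [-0.2 -0.5  0.4] M [0.04 0.05 0.02] w 0.498 q [ 0.25  0.05  1.85 -0.    1.17 -0.99]
4.142857142857143
```

View pics/s10.png

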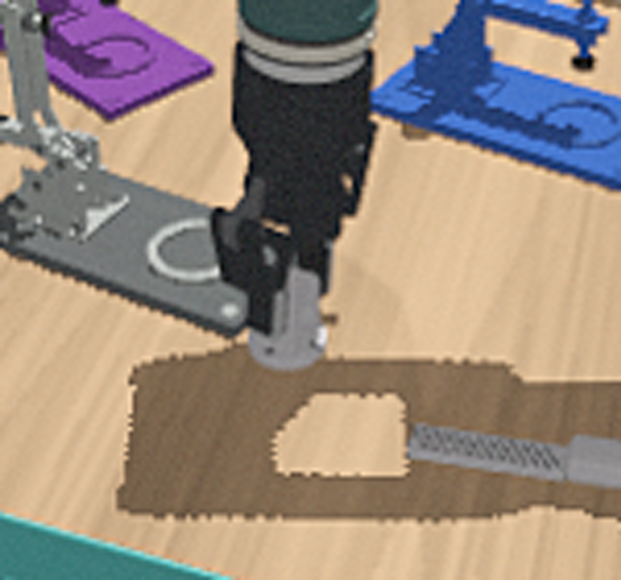

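Call:
carry_out([
  [[0,1,-20],0,0.5],
  [[0,2,-25],0,0.5],
  [[0,-10,-10],0,0],
  [[0,-25,0],0,0],
  [[0,-20,0],0,0],
])

```text
time: 8.4
tool_pos: [409.4, 192.0, 79.3]
orientation: [3.071, -0.045, 1.244]
wrist_force: [-0.2, 0.1, -0.6]
width: 0.08
```

```bash
python3 s.py;  python3 v.py s11 side 240 390 200 340; python3 v.py w6 wrist 100 540 60 390
```

```text
t 8.40 nest x -141.2 y 36.7 z 79.3 rpy [ 3.071 -0.045  1.244] yaw err -0.023 F [-0.2  0.1 -0.6] M [ 0.07  0.05 -0.06] w 0.080 q [ 0.32 -0.11  1.88 -0.01  1.29 -0.92]
4.142857142857143
1.7575757575757576
```

View pics/s11.png

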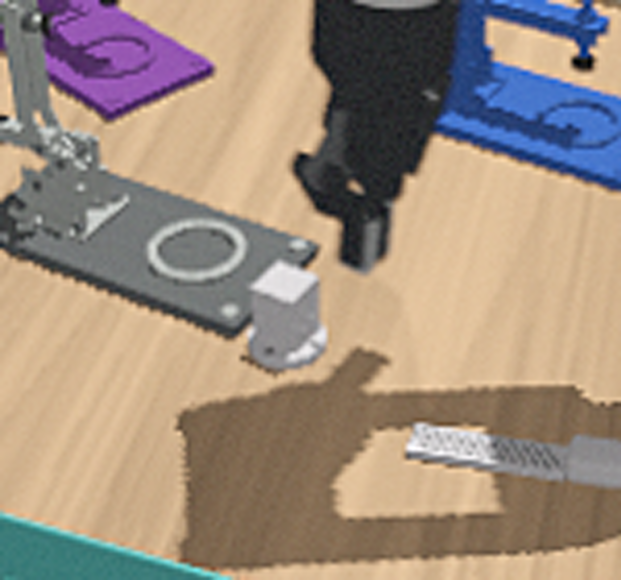

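View pics/w6.png

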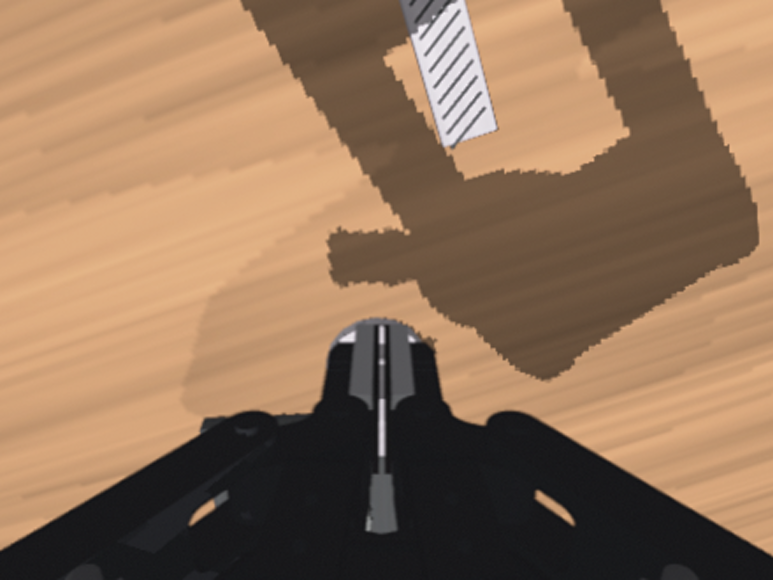

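Call:
carry_out([
  [[0,-3,25],0,0],
  [[0,0,20],0,0],
])

```text
time: 8.67
tool_pos: [414.0, 195.9, 38.7]
orientation: [3.06, -0.052, 1.249]
wrist_force: [-0.6, 0.4, -0.7]
width: 0.001
```

```bash
python3 s.py
```

```text
t 8.67 nest x -138.0 y 41.8 z 38.7 rpy [ 3.06  -0.052  1.249] yaw err -0.018 F [-0.6  0.4 -0.7] M [-0.02  0.05  0.02] w 0.001 q [ 0.32 -0.06  1.92 -0.01  1.19 -0.92]
```

Call:
carry_out([
  [[-5,14,0],0,0],
  [[-1,14,0],0,0],
  [[0,8,0],0,0],
])

```text
time: 8.92
tool_pos: [444.8, 177.6, 36.5]
orientation: [3.067, -0.048, 1.25]
wrist_force: [-5.0, 1.4, 4.0]
width: -0.0
```

```bash
python3 s.py;  python3 v.py s12 side 240 390 200 340
```

```text
t 8.92 nest x -103.1 y 33.6 z 36.5 rpy [ 3.067 -0.048  1.25 ] yaw err -0.016 F [-5.   1.4  4. ] M [0.2  0.73 0.05] w -0.000 q [ 0.26 -0.    1.87 -0.    1.19 -0.99]
4.142857142857143
```

View pics/s12.png

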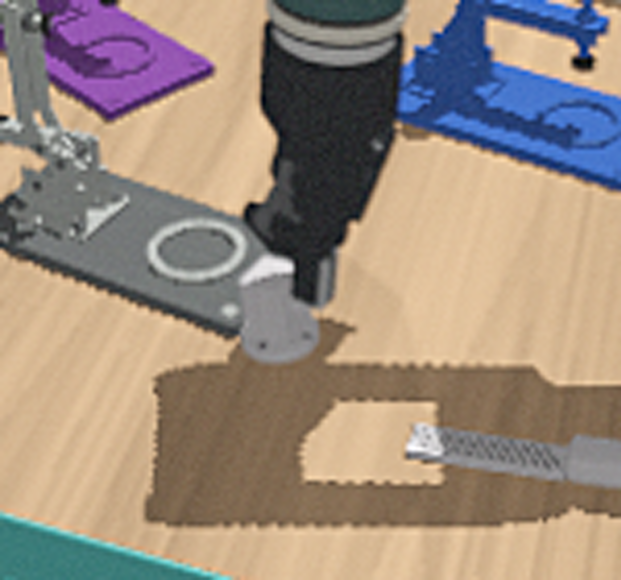

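Tipping is under way; continuing gently.

Call:
carry_out([
  [[1,8,0],0,0],
  [[1,8,0],0,0],
])

```text
time: 9.13
tool_pos: [459.8, 176.0, 41.4]
orientation: [3.076, -0.05, 1.248]
wrist_force: [-9.5, 0.9, 18.8]
width: -0.002
```

```bash
python3 s.py;  python3 v.py s13 side 240 390 200 340
```

```text
t 9.13 nest x -88.4 y 36.6 z 41.4 rpy [ 3.076 -0.05   1.248] yaw err -0.019 F [-9.5  0.9 18.8] M [ 0.07  1.34 -0.06] w -0.002 q [ 0.25  0.02  1.83  0.01  1.21 -1.  ]
4.142857142857143
```

View pics/s13.png

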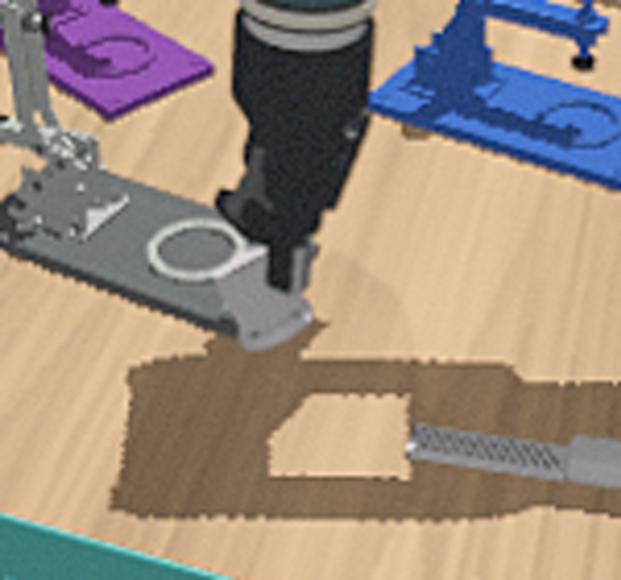

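Call:
carry_out([
  [[0,3,-8],0,0],
  [[0,9,-5],0,0],
  [[0,9,0],0,0],
])

```text
time: 9.43
tool_pos: [485.1, 168.9, 61.0]
orientation: [3.066, -0.054, 1.248]
wrist_force: [-0.2, -0.3, -0.1]
width: 0.002
```

```bash
python3 s.py;  python3 v.py s14 side 240 390 200 340
```

```text
t 9.43 nest x -62.1 y 37.4 z 61.0 rpy [ 3.066 -0.054  1.248] yaw err -0.018 F [-0.2 -0.3 -0.1] M [ 0.05 -0.02  0.03] w 0.002 q [ 0.22  0.04  1.77  0.01  1.24 -1.03]
4.142857142857143
```

View pics/s14.png

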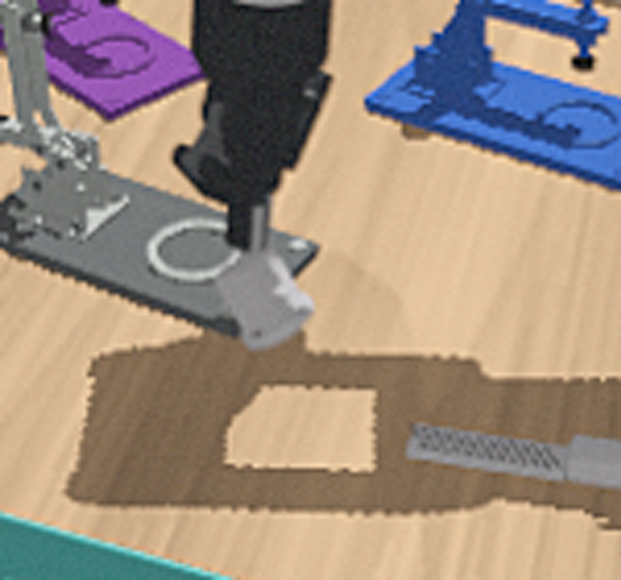

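Call:
carry_out([
  [[0,14,-3],0,0],
  [[0,-1,10],0,0],
  [[0,0,10],0,0],
  [[0,0,8],0,0],
])

```text
time: 9.82
tool_pos: [505.6, 164.0, 37.0]
orientation: [3.059, -0.057, 1.245]
wrist_force: [0.4, 0.0, 0.8]
width: -0.0
```

```bash
python3 s.py;  python3 v.py s15 side 240 390 200 340
```

```text
t 9.82 nest x -41.1 y 38.8 z 37.0 rpy [ 3.059 -0.057  1.245] yaw err -0.021 F [0.4 0.  0.8] M [ 0.01  0.07 -0.01] w -0.000 q [ 0.2   0.1   1.76  0.01  1.18 -1.04]
4.142857142857143
```

View pics/s15.png

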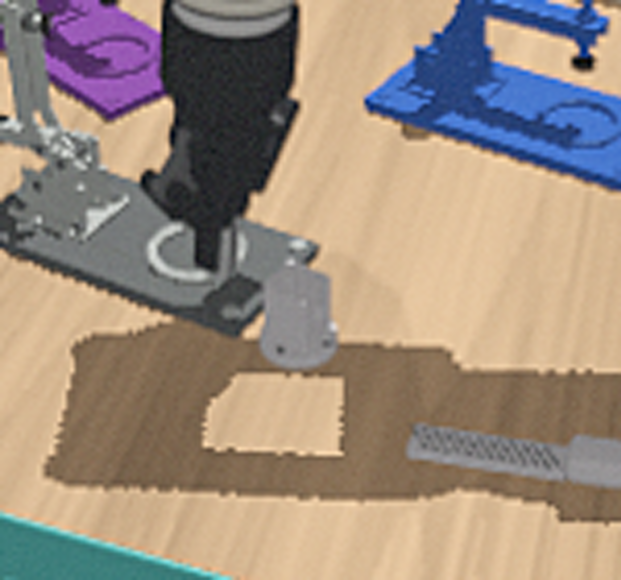

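Call:
carry_out([
  [[0,0,-30],0,0],
  [[0,-20,-15],0,0],
  [[0,-40,0],0,0],
  [[0,-40,0],0,0],
  [[0,-30,0],0,0],
])

```text
time: 10.28
tool_pos: [371.6, 203.3, 63.0]
orientation: [3.076, -0.047, 1.238]
wrist_force: [-1.1, 0.8, -0.3]
width: 0.002
```

```bash
python3 s.py;  python3 v.py s16 side 240 390 200 340; python3 v.py w7 wrist 100 540 60 390
```

```text
t 10.28 nest x -180.7 y 36.2 z 63.0 rpy [ 3.076 -0.047  1.238] yaw err -0.029 F [-1.1  0.8 -0.3] M [0.04 0.05 0.02] w 0.002 q [ 0.37 -0.16  1.95 -0.01  1.27 -0.86]
4.142857142857143
1.7575757575757576
```

View pics/s16.png

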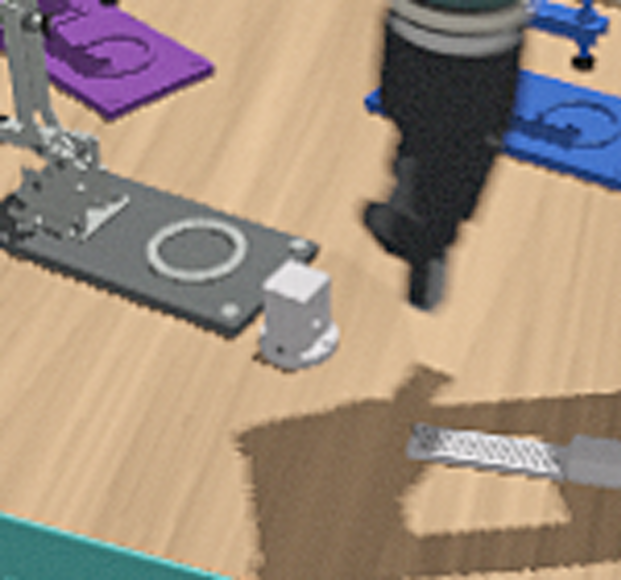

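View pics/w7.png

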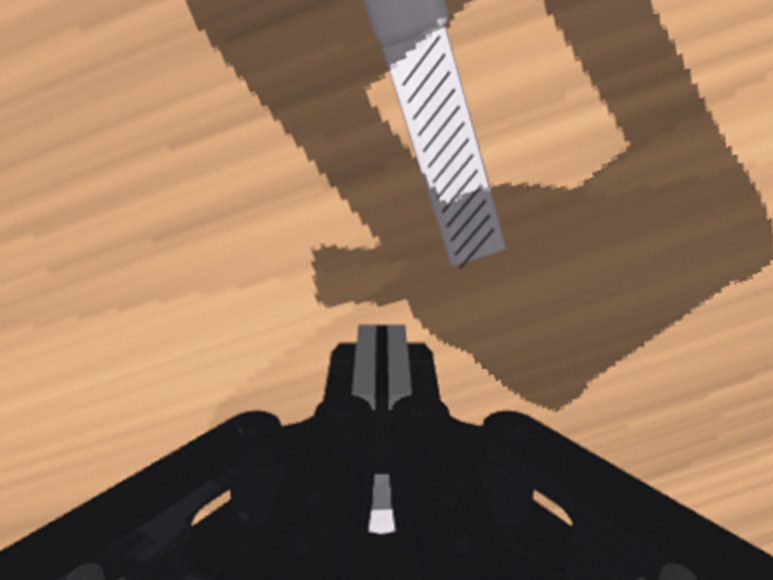

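```bash
python3 - <<'E'
from h import *
c=camera_info('side');f=lambda L:np.array(L)/4.142857+[240,200]-.5+.12
N=lambda P:np.c_[(P-NO)@NX,(P-NO)@NY]
P=N(plane(c,f([(293,260),(331,276),(306,303),(264,286)]),46.));print(P.round(1),P.mean(0).round(1))
for a,b in((0,1),(3,2)): print(np.degrees(np.arctan2(*(P[b]-P[a])[::-1])))
for a,b in((0,3),(1,2)): print(np.degrees(np.arctan2(*(P[b]-P[a])[::-1])))
print('flange extents',N(plane(c,f([(258,352),(340,345),(292,369)]),2.)).round(1))
print('plate corners',N(plane(c,f([(318,247),(232,338)]),10.)).round(1))
E
```

```text
[[ -79.6   17.1]
 [-106.6   19.4]
 [-107.2   47.7]
 [ -78.3   46.2]] [-92.9  32.6]
175.16077480730254
177.03088166168715
87.41733165304262
91.17815491035263
flange extents [[ -76.5   52.9]
 [-114.4   24. ]
 [-101.5   55.9]]
plate corners [[-59.4 -42.6]
 [-62.1  57.7]]
```

```bash
python3 v.py t2 top 235 335 130 230
```

```text
5.8
```

View pics/t2.png

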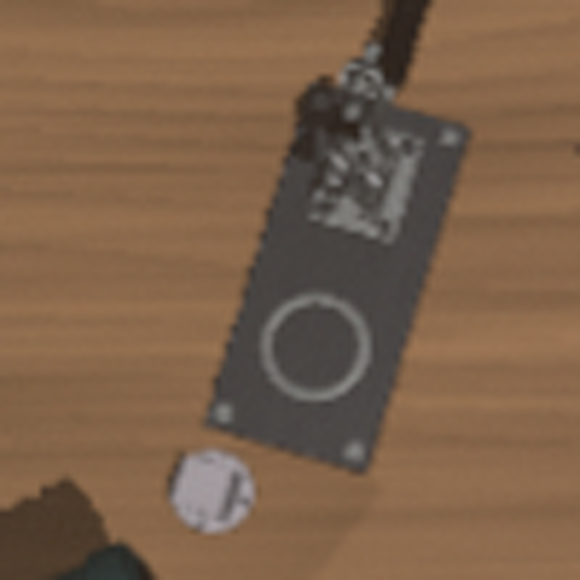

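```bash
python3 - <<'E'
from h import *
c=camera_info('top');f=lambda L:np.array(L)/5.8+[235,130]-.5+.09
N=lambda P:np.c_[(P-NO)@NX,(P-NO)@NY]
print('flange',N(plane(c,f([(211,490),(168,490),(255,492),(211,534)]),8.)).round(1))
print('head top',N(plane(c,f([(205,482)]),46.)).round(1))
print('plate',N(plane(c,f([(207,425),(362,472),(222,413),(354,450)]),10.)).round(1))
print('ring',N(plane(c,f([(316,347)]),15.)).round(1))
E
```

```text
flange [[ -92.7   33.1]
 [ -99.6   56.3]
 [ -86.7    9. ]
 [-116.2   25.8]]
head top [[-90.8  31.8]]
plate [[-58.5  45.8]
 [-59.1 -45.4]
 [-49.7  39.7]
 [-48.5 -37.5]]
ring [[ 0.4 -0.7]]
```

Call:
carry_out([
  [[-2,26,12],0,0],
  [[-2,22,12],0,0],
  [[-1,5,4],0,0],
])

```text
time: 10.68
tool_pos: [424.4, 182.7, 38.0]
orientation: [3.071, -0.049, 1.247]
wrist_force: [-0.0, -0.7, 0.0]
width: 0.003
```

```bash
python3 s.py
```

```text
t 10.68 nest x -124.1 y 32.4 z 38.0 rpy [ 3.071 -0.049  1.247] yaw err -0.019 F [-0.  -0.7  0. ] M [-0.01  0.04 -0.03] w 0.003 q [ 0.28 -0.04  1.9   0.    1.19 -0.96]
```

Call:
carry_out([
  [[0,14,-2],0,0],
  [[0,13,-6],0,0],
  [[0,14,-5],0,0],
  [[0,14,0],0,0],
  [[0,13,2],0,0],
])

```text
time: 11.1
tool_pos: [488.2, 158.0, 49.3]
orientation: [3.084, -0.045, 1.242]
wrist_force: [-0.5, -0.1, 0.1]
width: 0.002
```

```bash
python3 s.py;  python3 v.py s17 side 240 390 200 340
```

```text
t 11.10 nest x -55.8 y 27.9 z 49.3 rpy [ 3.084 -0.045  1.242] yaw err -0.024 F [-0.5 -0.1  0.1] M [-0.04  0.02  0.  ] w 0.002 q [ 0.2   0.07  1.77  0.01  1.23 -1.05]
4.142857142857143
```

View pics/s17.png

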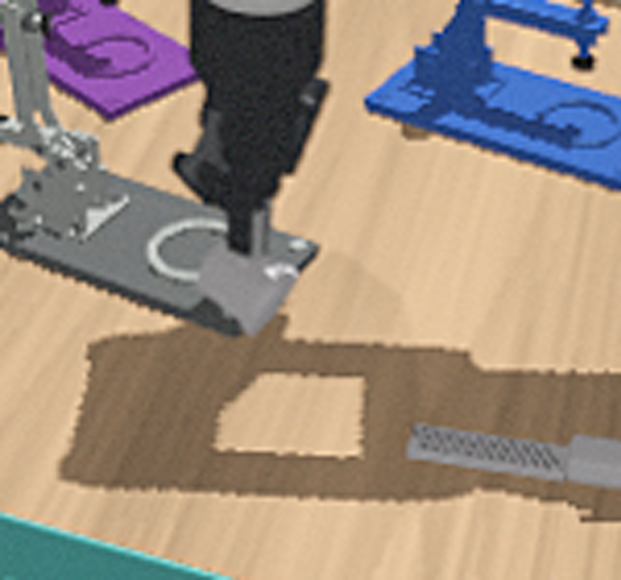

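Call:
carry_out([
  [[0,3,-1],0,0],
  [[0,0,0],0,0],
  [[0,0,0],0,0],
])

```text
time: 11.4
tool_pos: [493.8, 155.1, 49.1]
orientation: [3.084, -0.043, 1.238]
wrist_force: [-0.3, -0.1, -0.5]
width: 0.0
```

```bash
python3 s.py;  python3 v.py s18 side 240 390 200 340
```

```text
t 11.40 nest x -49.7 y 26.9 z 49.1 rpy [ 3.084 -0.043  1.238] yaw err -0.028 F [-0.3 -0.1 -0.5] M [-0.05  0.07  0.03] w 0.000 q [ 0.19  0.08  1.76  0.01  1.24 -1.05]
4.142857142857143
```

View pics/s18.png

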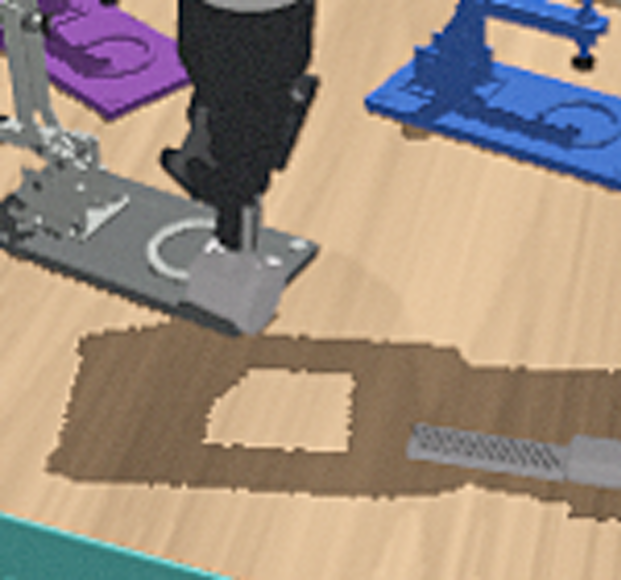

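Call:
carry_out([
  [[0,0,-30],0,0.55],
  [[2,0,-35],0,0.55],
  [[0,4,-15],0,0.55],
])

```text
time: 11.7
tool_pos: [485.8, 153.9, 124.4]
orientation: [3.099, -0.035, 1.239]
wrist_force: [0.4, 0.7, 0.6]
width: 0.423
```

```bash
python3 s.py; python3 - <<'E'
from h import *
c=camera_info('wrist'); im=grab_frame('wrist')
np.save('c2.npy',c,allow_pickle=True)
u,v=proj(c,W(-45,30,24))[0].astype(int); u0=max(u-110,0);v0=max(v-90,0)
a=im[v0:v0+170,u0:u0+220,::-1]
cv2.imwrite('pics/w8.png',cv2.resize(a,None,fx=3.5,fy=3.5,interpolation=cv2.INTER_CUBIC)); print(u0,v0)
E
python3 v.py s19 side 250 330 230 300
```

```text
t 11.70 nest x -56.9 y 23.3 z 124.4 rpy [ 3.099 -0.035  1.239] yaw err -0.027 F [0.4 0.7 0.6] M [-0.02  0.05 -0.  ] w 0.423 q [ 0.19  0.    1.67  0.01  1.41 -1.05]
211 116
8.285714285714286
```

View pics/w8.png

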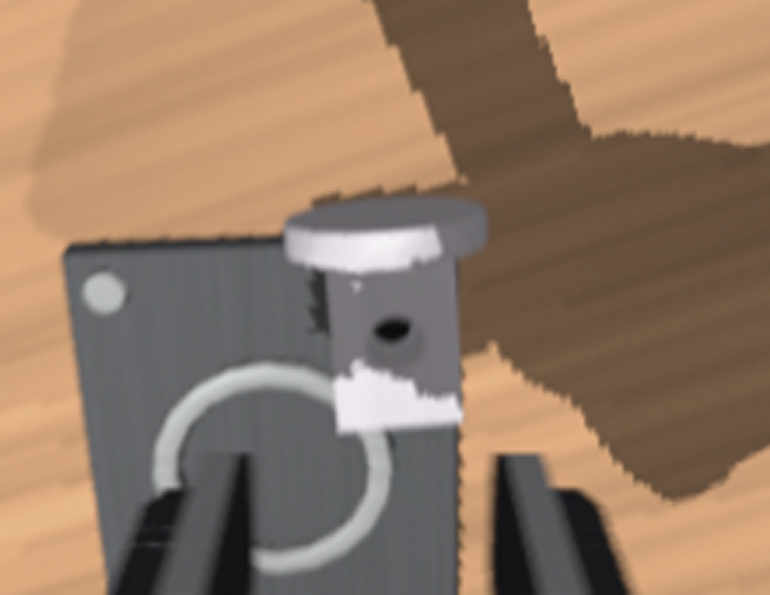

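View pics/s19.png

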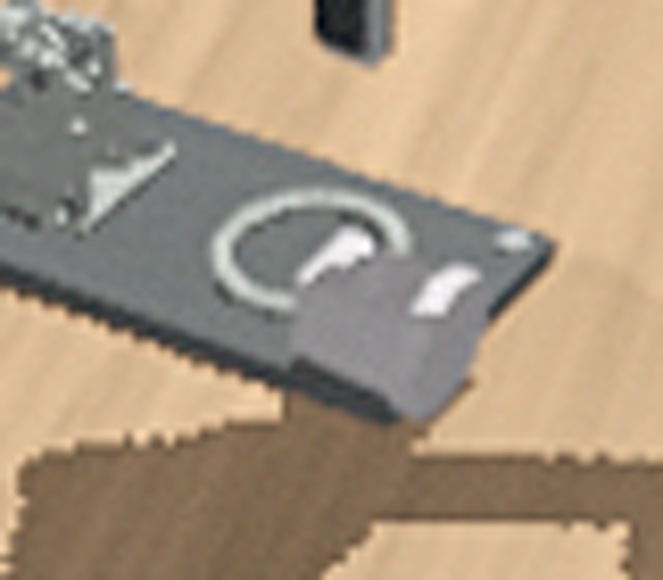

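```bash
python3 - <<'E'
from h import *
c=np.load('c2.npy',allow_pickle=True).item()
f=lambda L:np.array(L)/3.5+[211,116]-0.5+.14
N=lambda P:np.c_[(P-NO)@NX,(P-NO)@NY]
L=[(328,272),(457,258),(462,416),(339,433),(393,330),(105,293)]
print(N(plane(c,f(L[:5]),38.)).round(1)); P=N(plane(c,f(L[:5]),38.))
for a,b in((0,3),(1,2)): d=P[b]-P[a];print('axis ang',np.arctan2(d[1],d[0]),np.hypot(*d))
d=P[2]-P[3];print('end width',np.hypot(*d),'ang',np.arctan2(-d[0],d[1]))
print('flange top pts z47',N(plane(c,f([(386,197),(386,228)]),47.)).round(1))
print('plate',N(plane(c,f([(67,248),(283,238)]),10.)).round(1), 'bolt',N(plane(c,f(L[5:]),10.)).round(1))
E
```

```text
[[-62.2  16.5]
 [-64.3  44.6]
 [-25.6  45.7]
 [-22.6  17.3]
 [-47.9  30.3]]
axis ang 0.02148651374697597 39.661822529415815
axis ang 0.030051102507000917 38.688388302284515
end width 28.596531294121444 ang 0.10764003431161717
flange top pts z47 [[-81.4  29.1]
 [-74.7  28.9]]
plate [[-60.6 -46.7]
 [-61.    5.5]] bolt [[-48.6 -38.8]]
```

Call:
carry_out([
  [[2,1,25],-0.035,0.55],
  [[1,1,25],-0.035,0.55],
  [[0,0,18],0,0.55],
])

```text
time: 12.05
tool_pos: [496.8, 158.8, 59.7]
orientation: [3.082, -0.039, 1.314]
wrist_force: [0.5, 0.3, -0.4]
width: 0.548
```

```bash
python3 s.py; python3 - <<'E'
from h import *
c=camera_info('wrist'); im=grab_frame('wrist')
np.save('c3.npy',c,allow_pickle=True)
cv2.imwrite('pics/w9.png',cv2.resize(im[140:400,140:500,::-1],None,fx=2.2,fy=2.2,interpolation=cv2.INTER_CUBIC))
E
```

```text
t 12.05 nest x -47.9 y 31.3 z 59.7 rpy [ 3.082 -0.039  1.314] yaw err 0.047 F [ 0.5  0.3 -0.4] M [-0.04  0.05  0.03] w 0.548 q [ 0.2   0.08  1.74  0.01  1.26 -1.12]
```

View pics/w9.png

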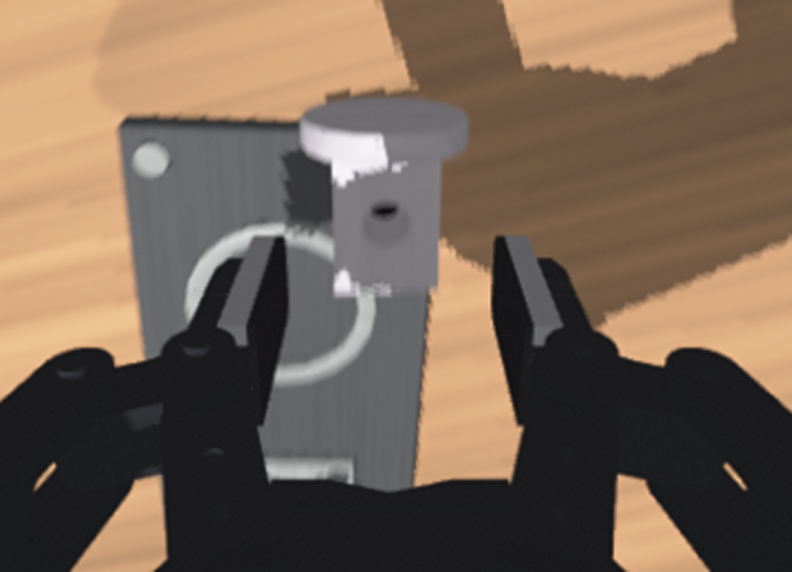

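Call:
carry_out([
  [[-2,-2,20],0,0.55],
  [[-2,-3,18],0,0.55],
])

```text
time: 12.27
tool_pos: [489.9, 157.0, 15.9]
orientation: [3.089, -0.036, 1.313]
wrist_force: [-0.6, 0.1, -0.7]
width: 0.553
```

```bash
python3 s.py
```

```text
t 12.27 nest x -53.9 y 27.5 z 15.9 rpy [ 3.089 -0.036  1.313] yaw err 0.047 F [-0.6  0.1 -0.7] M [-0.06 -0.1   0.05] w 0.553 q [ 0.19  0.11  1.79  0.01  1.17 -1.12]
```

Call:
carry_out([
  [[3,7,-2],0,0.5],
  [[1,2,0],0,0.45],
])

```text
time: 12.43
tool_pos: [494.1, 157.9, 13.0]
orientation: [3.1, -0.031, 1.313]
wrist_force: [0.3, 0.9, 1.0]
width: 0.449
```

```bash
python3 s.py;  python3 v.py w10 wrist 140 500 140 400
```

```text
t 12.43 nest x -50.2 y 29.6 z 13.0 rpy [ 3.1   -0.031  1.313] yaw err 0.047 F [0.3 0.9 1. ] M [-0.01 -0.01 -0.05] w 0.449 q [ 0.19  0.13  1.77  0.01  1.18 -1.12]
2.1666666666666665
```

View pics/w10.png

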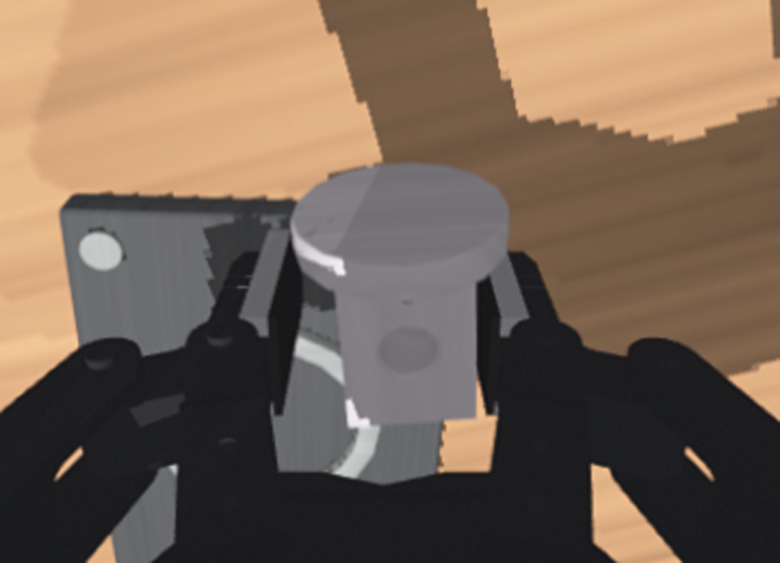

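Call:
carry_out([
  [[4,6,-2],0,0.45],
  [[0,0,0],0,0.4],
])

```text
time: 12.65
tool_pos: [502.0, 160.7, 16.9]
orientation: [3.1, -0.031, 1.313]
wrist_force: [0.3, -0.8, 0.5]
width: 0.4
```

```bash
python3 s.py;  python3 v.py w11 wrist 140 500 140 400;python3 v.py s20 side 250 330 230 300
```

```text
t 12.65 nest x -43.5 y 34.6 z 16.9 rpy [ 3.1   -0.031  1.313] yaw err 0.047 F [ 0.3 -0.8  0.5] M [-0.01  0.01  0.04] w 0.400 q [ 0.2   0.15  1.75  0.01  1.19 -1.12]
2.1666666666666665
8.285714285714286
```

View pics/w11.png

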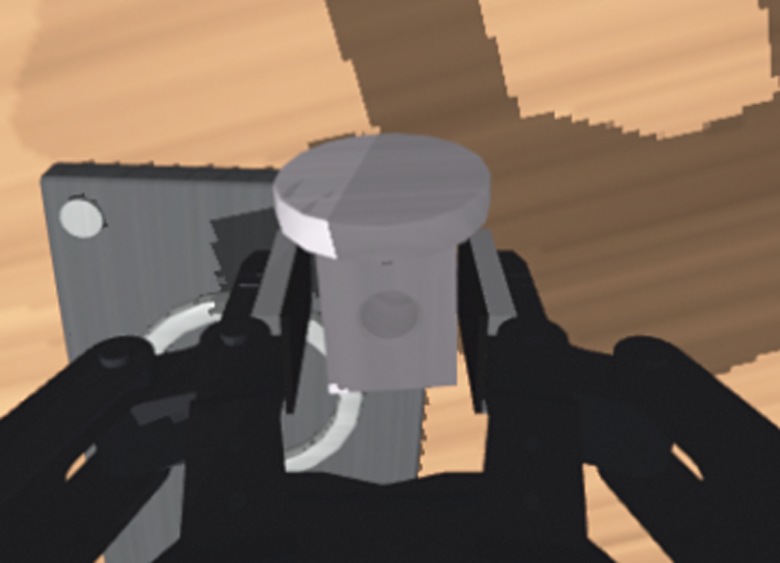

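View pics/s20.png

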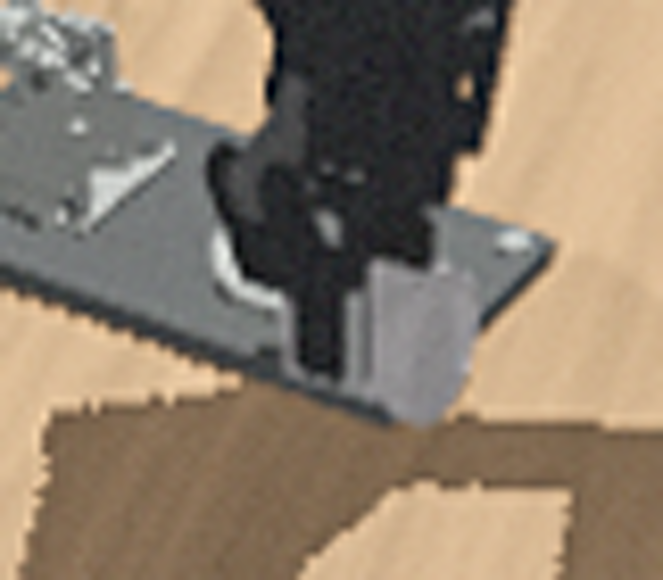

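Call:
carry_out([
  [[0,0,0],0,0],
  [[0,0,0],0,0],
  [[0,0,0],0,0],
])

```text
time: 13.0
tool_pos: [501.7, 160.6, 18.1]
orientation: [3.099, -0.031, 1.313]
wrist_force: [-0.3, 0.3, -1.6]
width: 0.316
```

```bash
python3 s.py
```

```text
t 13.00 nest x -43.7 y 34.5 z 18.1 rpy [ 3.099 -0.031  1.313] yaw err 0.047 F [-0.3  0.3 -1.6] M [-0.01  0.03 -0.01] w 0.316 q [ 0.2   0.14  1.75  0.01  1.2  -1.12]
```

Call:
carry_out([
  [[0,0,-15],0,0],
  [[0,0,-30],0,0],
  [[0,0,-30],0,0],
  [[0,0,-25],0,0],
  [[0,0,0],0,0],
])

```text
time: 13.42
tool_pos: [492.8, 157.6, 117.3]
orientation: [3.109, -0.026, 1.313]
wrist_force: [1.3, 0.1, -0.2]
width: 0.319
```

Call:
carry_out([
  [[0,0,-30],0,0],
  [[0,0,-40],0,0],
  [[0,0,-20],0,0],
  [[0,0,0],0,0],
])

```text
time: 13.75
tool_pos: [486.5, 155.4, 205.8]
orientation: [3.116, -0.023, 1.312]
wrist_force: [0.4, 1.4, -0.6]
width: 0.315
```

```bash
python3 s.py;  python3 v.py w12 wrist 180 460 200 400;python3 v.py s21 side 230 380 130 270;python3 v.py t3 top 235 335 130 230
```

```text
t 13.75 nest x -56.7 y 24.9 z 205.8 rpy [ 3.116 -0.023  1.312] yaw err 0.046 F [ 0.4  1.4 -0.6] M [-0.02 -0.01  0.03] w 0.315 q [ 0.19 -0.02  1.53  0.01  1.6  -1.12]
2.7857142857142856
4.142857142857143
5.8
```

View pics/w12.png

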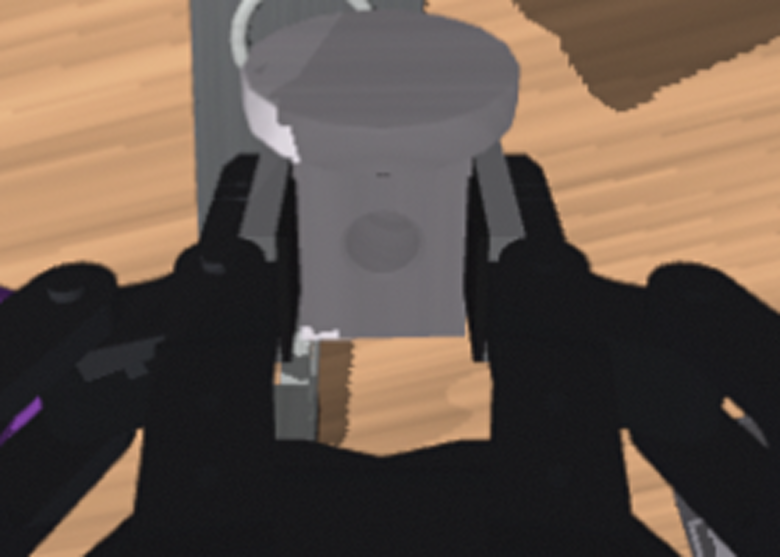

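View pics/s21.png

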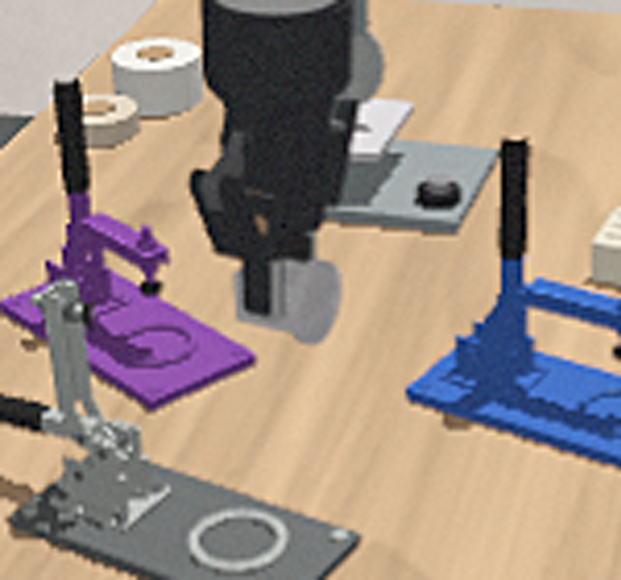

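```bash
cat > tilt.py <<'E'
from h import *
def tilt(c,img,obj):
    K,d=_k(c) if False else (np.array([[c['fx'],0,c['cx']],[0,c['fy'],c['cy']],[0,0,1.]]),np.array([c['k1'],0,0,0,0.]))
    ok,r,t=cv2.solvePnP(np.array(obj,float),np.array(img,float),K,d,flags=cv2.SOLVEPNP_SQPNP)
    e=cv2.projectPoints(np.array(obj,float),r,t,K,d)[0].reshape(-1,2)-img
    R=np.array(c['R']).T@cv2.Rodrigues(r)[0]; o=np.array(c['R']).T@(t.ravel()-np.array(c['t']))
    h=R[:,0]; print('origin',o.round(1),'hole dir',h.round(3),'nest comps X %.3f Y %.3f'%(h@NX,h@NY),'off vertical deg %.1f'%np.degrees(np.arccos(h[2])),'err px',e.round(1).tolist())
E
python3 - <<'E'
from tilt import *
c=camera_info('wrist')
f=lambda L:np.array(L)/2.7857+[180,200]-.5+.18
img=f([(382,126),(384,10),(243,70),(520,72),(300,338),(466,337),(382,241)])
obj=[(23,0,0),(-23,0,0),(0,23,0),(0,-23,0),(14,14,46),(14,-14,46),(14,0,27)]
tilt(c,img,obj); tilt(c,img[[0,1,4,5,6]],np.array(obj)[[0,1,4,5,6]])
E
```

```text
origin [460.5 160.6 205.2] hole dir [ 0.008 -0.028  1.   ] nest comps X 0.016 Y -0.025 off vertical deg 1.7 err px [[-0.2, 1.9], [-0.3, 1.2], [1.3, -2.3], [-0.6, -3.0], [0.8, -0.2], [-1.0, 0.3], [0.1, 2.3]]
origin [459.  161.1 206.4] hole dir [-0.004 -0.025  1.   ] nest comps X 0.004 Y -0.025 off vertical deg 1.5 err px [[-0.1, -0.7], [-0.1, -0.2], [0.5, -0.5], [-0.5, 0.1], [0.2, 1.3]]
```

View pics/t3.png

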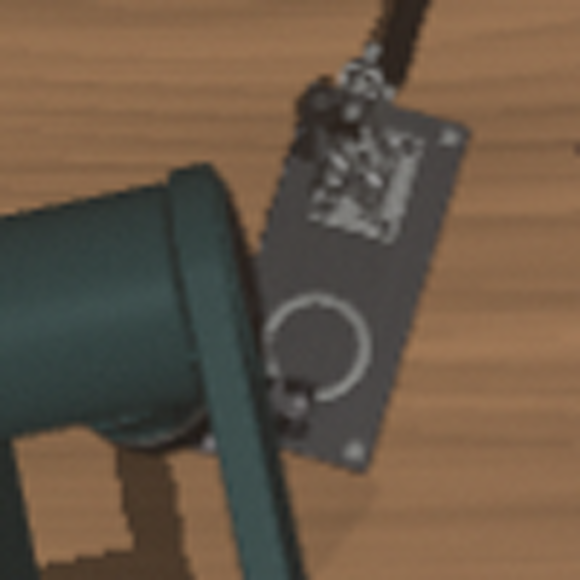

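Call:
carry_out([
  [[0,0,0],0,0],
  [[0,0,0],0,0],
  [[0,0,0],0,0],
  [[0,0,0],0,0],
  [[0,0,0],0,0],
])

```text
time: 14.32
tool_pos: [479.6, 154.1, 188.9]
orientation: [-3.141, -0.01, 1.312]
wrist_force: [0.3, -0.5, -1.7]
width: 0.311
```

```bash
python3 s.py; python3 -c "
from h import *
print(sense()['dq'].round(3))"; python3 v.py s22 side 0 640 0 400;python3 v.py w13 wrist 180 460 200 400
```

```text
t 14.32 nest x -62.8 y 21.6 z 188.9 rpy [-3.141 -0.01   1.312] yaw err 0.046 F [ 0.3 -0.5 -1.7] M [-0.02  0.03 -0.04] w 0.311 q [ 0.19 -0.01  1.55  0.01  1.59 -1.12]
[-0.001  0.01   0.017  0.001 -0.003  0.   ]
1.21875
2.7857142857142856
```

View pics/s22.png

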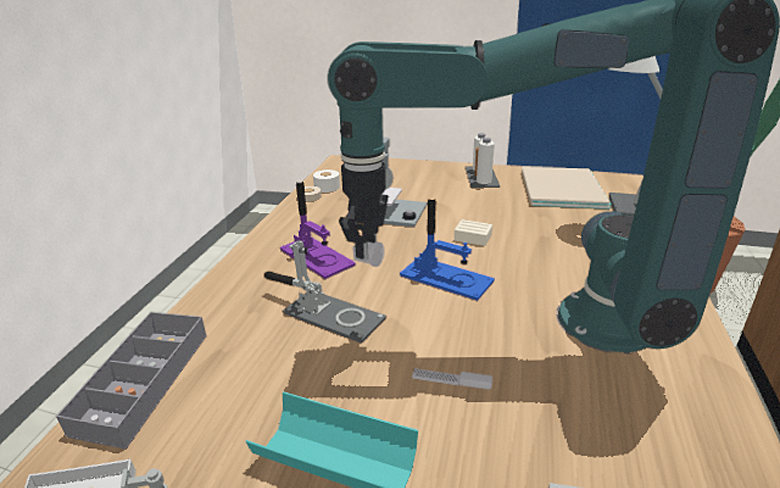

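View pics/w13.png

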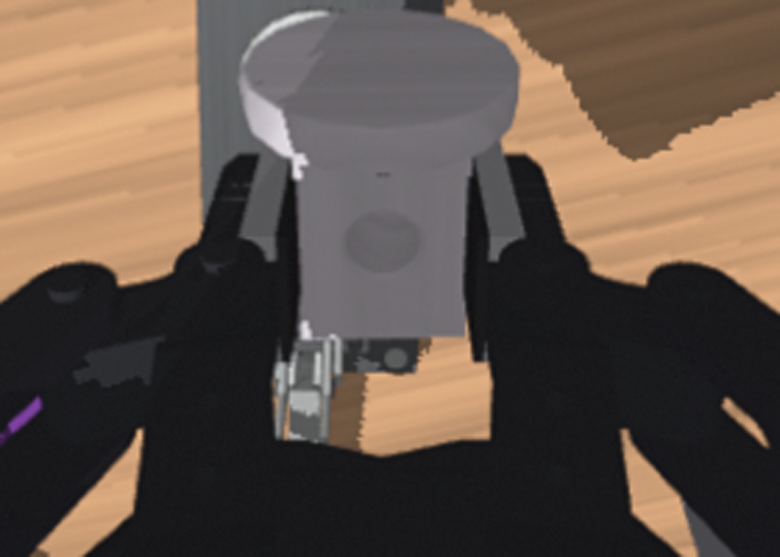

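```bash
python3 - <<'E'
from tilt import *
c=camera_info('wrist')
f=lambda L:np.array(L)/2.7857+[180,200]-.5+.18
img=f([(382,126),(384,10),(243,70),(520,72),(300,338),(466,337),(382,241)])
obj=[(23,0,0),(-23,0,0),(0,23,0),(0,-23,0),(14,14,46),(14,-14,46),(14,0,27)]
tilt(c,img,obj); tilt(c,img[[0,1,4,5,6]],np.array(obj)[[0,1,4,5,6]])
for i in range(6): grab_frame('wrist')
s=sense();print(s['time'],s['tool_pos'],s['dq'].round(4))
E
```

```text
origin [456.4 159.8 195.1] hole dir [ 0.026 -0.025  0.999] nest comps X 0.032 Y -0.016 off vertical deg 2.0 err px [[-0.2, 1.9], [-0.3, 1.2], [1.3, -2.3], [-0.6, -3.0], [0.8, -0.2], [-1.0, 0.3], [0.1, 2.3]]
origin [454.9 160.3 196.3] hole dir [ 0.013 -0.022  1.   ] nest comps X 0.019 Y -0.017 off vertical deg 1.5 err px [[-0.1, -0.7], [-0.1, -0.2], [0.5, -0.5], [-0.5, 0.1], [0.2, 1.3]]
14.7167 [480.2951577  154.20801955 190.49986902] [-0.0017 -0.0003  0.0014 -0.0001  0.0009  0.0003]
```

Call:
carry_out([
  [[0,0,-18],0,0],
  [[0,0,-10],0,0],
  [[0,0,-3],0,0],
])

```text
time: 14.97
tool_pos: [479.3, 153.7, 221.2]
orientation: [-3.141, -0.01, 1.312]
wrist_force: [-0.1, 0.2, -1.0]
width: 0.314
```

```bash
python3 - <<'E'
from tilt import *
st()
for i in range(12): grab_frame('side')
st(); print(sense()['dq'].round(4))
E
python3 v.py s23 side 230 380 120 270;python3 v.py w14 wrist 180 460 200 400; python3 v.py t4 top 100 500 60 310
```

```text
t 14.97 nest x -63.0 y 21.2 z 221.2 rpy [-3.141 -0.01   1.312] yaw err 0.046 F [-0.1  0.2 -1. ] M [-0.05 -0.03  0.01] w 0.314 q [ 0.19 -0.02  1.5   0.01  1.66 -1.12]
t 15.57 nest x -63.6 y 20.9 z 219.3 rpy [-3.139 -0.009  1.312] yaw err 0.046 F [ 0.2  0.5 -2. ] M [-0.05 -0.03 -0.03] w 0.314 q [ 0.19 -0.02  1.5   0.01  1.66 -1.12]
[ 0.0011 -0.0021 -0.0019 -0.0008  0.0005 -0.0016]
3.8666666666666667
2.7857142857142856
1.95
```

View pics/s23.png

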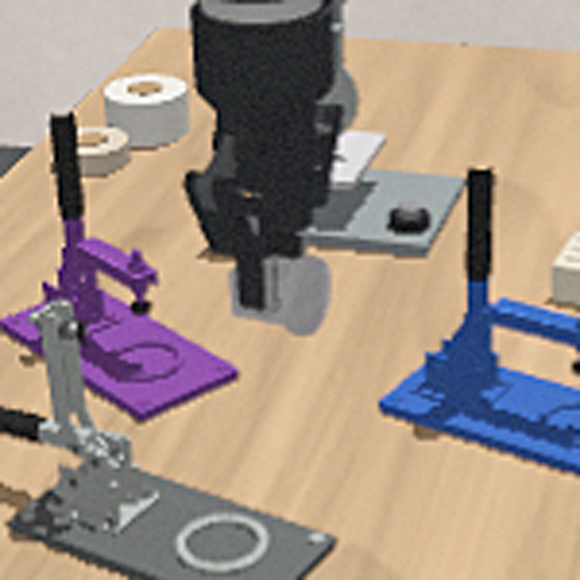

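View pics/w14.png

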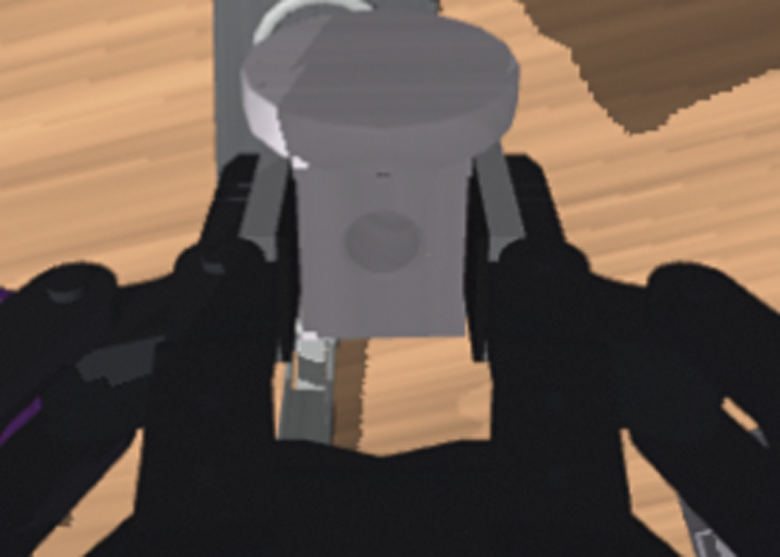

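View pics/t4.png

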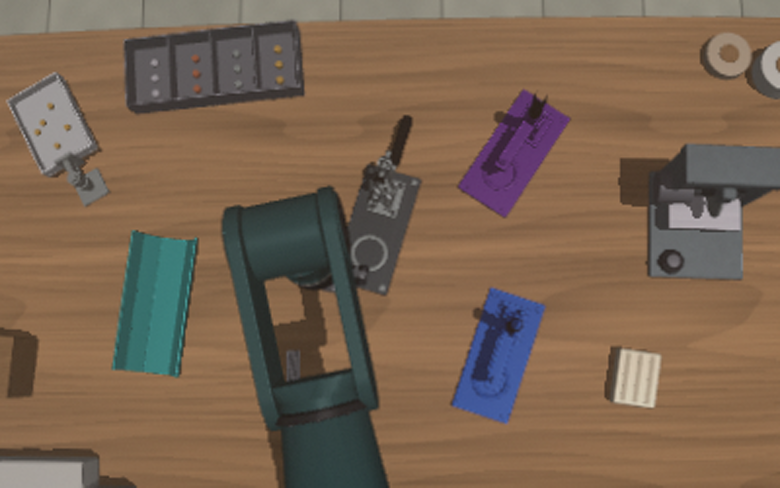

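The pictures show the block unchanged in the jaws, with the hole at wrist crop (382,241) facing up. The clamp arm stands upright at side crop (60,350). The trough, file, heat block and cutter are where they started. The arm is still, so I'm handing in.

```bash
python3 -c "
from workcell import *
s=sense();print(s['tool_pos'],s['dq'].round(4),s['time']);print(close_job())"
```

```text
[478.74219328 153.61395654 219.57762814] [-0.0002 -0.0005 -0.0019 -0.0003 -0.0008 -0.0011] 15.7167
the job is handed in; nothing more can be done
None
```

The gripper is holding the pivot block with its rod hole facing up, and the toggle clamp is open. I handed the job in at 15.7 s.

**What I did**
- I swung the steel clamp's handle back to its stop.
- I lifted the block out of the nest; the hole turned out to face nest −x.
- I stood the block beside the plate and tipped it onto the plate edge so the hole faced up. The first tip rocked back upright; the second held. An earlier try at turning it in the grip, still in the nest, did not work.
- I gripped it again across its plain sides and lifted it.

**Last checks**
- **Hole:** about 1.5–2° off vertical. I measured that from the wrist picture just before the final 30 mm lift; after the lift the block looked the same in the jaws and the tool's tilt was unchanged. The fit was rough, with errors up to 3 px.
- **Height and stillness:** the tool tip was at 219 mm, which puts the block's lowest edge at roughly 200 mm. It sank about 2 mm while settling, then joint speeds were near zero.
- **Clamp and surroundings:** the clamp arm stands upright. I saw no change in the trough, heat block or cutter. The file was partly hidden in the last top view but looked unmoved in an earlier side view. I never went near the cutter's button.
- **Disagreement:** my nest position differed by 2–3 mm between the top and wrist cameras, so I used the wrist view for grasping.

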